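Square a circuit module up in its work holder

ROBOT

A 6-joint arm with a two-finger parallel gripper is mounted at the origin on the work surface. World frame = base frame: x ahead of the robot, y to its left, z up, the work surface at z = 0. Lengths are in m, angles in rad, forces in N, time in s.
With the tool pointing down it reaches from about 0.425 to 0.95 m from the base axis. Payload 3.5 kg.
Tool frame: the origin (TCP) lies on the mounting face of the last link; the fingertips stand 173 mm ahead of it and the grasp point (between the pads) lies 155 mm ahead of it; z points along the fingers, x is the direction in which the jaws open and shut, and the axes are right-handed (so a half turn about z gives the same grasp; the last joint's range is limited). The gripper opens to 85 mm and grips with 20 to 120 N. Pads are 22 mm wide; open, the fingers measure 114 mm over their backs; the gripper's body (76 mm by 85 mm) begins 54 mm behind the grasp point. The pads swing forward as they close: fully open they stand 13 mm farther back than shut.
Start: joints at [-1.427, 0.286, 1.577, -0, 1.279, -0.15], TCP at [0.195, -0.646, 0.405] pointing down, gripper open.
Joint ranges: [-2.77, 2.77], [-0.9, 2.22], [0.21, 2.48], [-1.53, 4.67], [0.24, 2.81], [-2.84, 2.84]. Speed limits (rad/s): [2.79, 2.79, 3.14, 3.14, 3.14, 3.14].

INTERFACE

Orientations are given as a unit quaternion [x, y, z, w].
In Python, from plant import get_state, read_camera, sign_off gives the robot as it stands.
- The arm moves only by the shell command python3 -m jog 'ROWS' [FORCE]. ROWS is JSON, a list of rows, each an object of numbers: "grip": the closure, from 0 (fully open) to 1 (shut); "x", "y", "z": the shift along the tool's x, y, z in mm; "rx", "ry", "rz": the turn, a rotation vector about the tool's x, y, z in degrees. A call has 1 to 8 rows; each row shifts and turns the commanded pose from where the row before left it, along the tool's axes as they then stand; what a row does not reach is not made up. A row lasts 1/12 s, in which the tool goes at most 41.7 mm and 7.16 degrees, less where a joint would pass 70% of its speed; a pose out of reach is approached as far as the arm can. A call with a gripper value outside its range is refused whole. The fingers move at their own pace and stop on an object; FORCE is the grip in N (left out, the last holds). Time passes only in rows, so rows that do not move let the fingers close. It gives the time, the measured TCP pose, the force and the opening at its end, in the units of the state.
- get_state(): the state, without advancing time (a new reading comes with each control period).
- read_camera(name): name is "scene" or "side" or "wrist"; returns a dict with "frame" (384x512x3 uint8, red, green, blue), "intrinsics" (3x3 intrinsics, pixels), "R" (3x3) and "t" (3): a world point X has camera coordinates R X + t. Camera axes: x right, y down, z forward; pixel columns grow to the right and rows downward; lengths in m; the calibration is good to about 2 mm. A picture is of the moment at which its call begins. There is no depth.
- sign_off(): hands the job in, once; it reports no verdict.
The state is a dict: "time": time; "qpos": joint angles; "dq": joint speeds; "joint_efforts": joint torques, N m; "eef_pos": TCP position; "tcp_rot": TCP orientation; "contact_force": force on the tool from outside, world axes, zero at the start; "wrist_torque": the same for the moment, N m; "opening": opening from 0.0 (shut) to 1.0 (fully open).
Only numpy, scipy, OpenCV 4.12 (cv2) and the standard library are available. Lean on these libraries where they do the work, as an engineer would, in place of code of your own. Each camera call takes 0.05 s, during which the arm holds its last target.

TASK

The circuit module lies askew in the work holder: push it gently along the plate, without lifting it, until it sits square and flush against both the back rail and the end stop, with the sliding jaw pushed up snug against its other end so that it cannot shift. Only push with the fingertips or the outside of the fingers, and leave the other things on the bench where they are.

Things in the scene. Friction and masses are not known exactly. Their poses are not given: they have to be found in the camera images.
- holder: Work holder fixed to the bench: dark grey metal plate 230 mm (its x) by 360 mm (its y), 12 mm thick, two black slots along y. Origin: centre of its underside, on the bench; z up. The module slides on the plate's top. The -x side is open and faces the robot; the bright steel back rail is on the +x side, the bright steel end stop at the +y end.
- rail_face (a point): On the holder: middle of the back rail's inner (-x) face, at holder x = +93, y = -4, z = 20 mm, axes as the holder's. The rail is 330 mm long along y, 16 mm thick and stands 16 mm above the plate (28 mm above the bench).
- stop_face (a point): On the holder: middle of the end stop's inner (-y) face, at holder x = +49, y = +145, z = 20 mm, axes as the holder's. The stop is 88 mm long along x, 16 mm thick and stands 16 mm above the plate.
- module: Circuit module, loose on the plate: green board in an open silver tray with flat outer walls, 90 (its x) x 120 (its y) x 22 mm tall, about 0.4 kg. Origin: centre of its underside. Starts up to 17 degrees askew, its middle 48 to 68 mm short (in x) and 50 to 90 mm short (in y) of home. Home: origin at x = +48, y = +85, z = +12 mm in the holder's frame, axes along the holder's.
- jaw (a joint): Travel of the steel sliding jaw along the holder's +y (m): 0 drawn back, limit 0.142, starts at 0 to 0.02. Its clamping face (86 mm wide along x, 20 mm tall, centred at holder x = +44 mm) lies at holder y = -105 mm + travel, so it meets the module in its home place at 0.130. A friction brake of about 4 N keeps it where it is left.
- jaw_plate (a point): Centre of the outer (-y) face of the red upright push plate on the jaw: 56 mm wide along the holder's x, 10 mm thick, upright from 13 mm to 58 mm above the bench; this point is 43 mm above the bench and 26 mm behind (-y of) the jaw's clamping face. Pushing here towards the holder's +y slides the jaw. Axes as the holder's.
- reel_mid (a point): Bystander, to be left alone: small reel of solder, silver with a red top, 52 mm across, 34 mm tall, standing on the holder's plate in front of the end stop. Point: its centre.
- flux_mid (a point): Bystander, to be left alone: amber bottle with a black cap, 38 mm across, 85 mm tall. Point: its centre.
- cleaner_mid (a point): Bystander, to be left alone: black pot of brass wool (tip cleaner), 76 mm across, about 52 mm tall. Point: its centre.
- jar_mid (a point): Bystander, to be left alone: pale jar with a white cap, 56 mm across, 60 mm tall. Point: its centre.
- driver_mid (a point): Bystander, to be left alone: yellow-handled screwdriver, 190 mm long, lying on the bench behind the back rail. Point: on the bench under the middle of its length.
- meter_mid (a point): Bystander, to be left alone: orange hand multimeter, 180 x 85 x 42 mm, lying on the bench. Point: its centre.
- devboard_mid (a point): Bystander, to be left alone: small loose green circuit board on black header strips, 62 x 92 x 21 mm. Point: its centre.
Things that resemble listed ones, but are neither listed nor needed, are in the scene too. What is shaped like the module but orange or yellow is not meant.

How it is judged:
By the outcome, as a careful person would: the job done as asked, in the order asked, and still so for the second after the job is handed in, with the robot touching nothing.
It also fails if it takes over 48 s, if anything falls off the work surface, if the arm or the gripper's body presses on something with over 40 N, if the wrist force passes 120 N, or if a joint passes its speed limit or range.

## Working session

There is one attempt and no reset: what is moved stays moved. The work goes in short steps, Python scripts to look and compute and a shell command to move; the robot and the scene stay as the last step left them, time stands still between calls to the robot, and variables do not carry over. Pictures are saved under pics/ and viewed, and the job is handed in when it is done.

```bash
ls; mkdir -p pics; python3 - <<'E'
from plant import get_state, read_camera
import cv2,pickle
for n in ("scene","side","wrist"):
    c=read_camera(n); cv2.imwrite(f"pics/{n}0.png",c["frame"][:,:,::-1]); pickle.dump(c,open(f"pics/{n}0.pkl","wb"))
    print(n,c["intrinsics"].tolist(),(-c["R"].T@c["t"]).round(3))
print(get_state())
E
```

```text
pics
scene [[478.139083161211, 0.0, 260.93951984086476], [0.0, 478.139083161211, 193.28372798284005], [0.0, 0.0, 1.0]] [ 1.42 -1.07  0.99]
side [[440.4577993800153, 0.0, 257.0498298208153], [0.0, 440.4577993800153, 193.50220524160267], [0.0, 0.0, 1.0]] [0.002 0.738 0.989]
wrist [[295.433413156042, 0.0, 257.5902623771187], [0.0, 295.433413156042, 189.30055679916236], [0.0, 0.0, 1.0]] [ 0.266 -0.625  0.373]
{'time': 0.15, 'qpos': array([-1.42700373e+00,  2.86997381e-01,  1.57781753e+00,  2.01090091e-05,
        1.27858977e+00, -1.50005128e-01]), 'dq': array([ 0.00148065, -0.001558  , -0.00629396, -0.00193364,  0.00076138,
       -0.00036826]), 'joint_efforts': array([ 1.03714079e-03, -4.06604004e+01, -2.93139017e+01, -1.13171573e-04,
        4.00143937e-03, -1.35502967e-05]), 'eef_pos': array([ 0.19547208, -0.64588159,  0.40365372]), 'tcp_rot': array([ 8.02989004e-01, -5.95993154e-01, -6.31826784e-04, -6.49419510e-04]), 'contact_force': array([ 0.81563765, -0.66191308, -0.18986963]), 'wrist_torque': array([ 0.01102812, -0.05384064, -0.017671  ]), 'opening': 1.0012460864764074}
```

View pics/scene0.png

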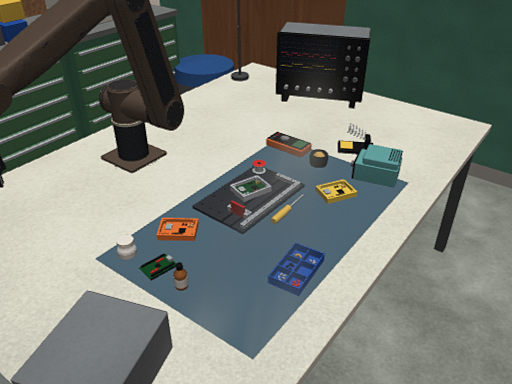

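View pics/side0.png

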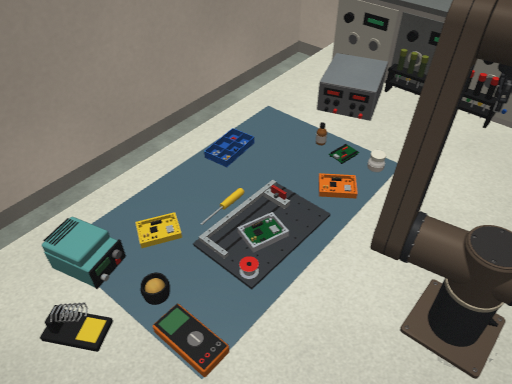

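View pics/wrist0.png

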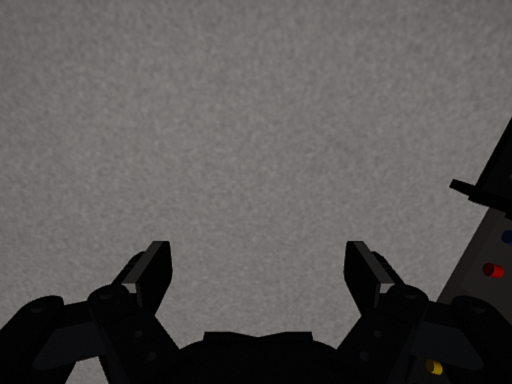

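The module candidates:
- Silver tray with green board on the plate: scene (250,188), side (263,231).
- Orange tray: scene (178,229).
- Yellow tray: scene (337,190).
- Dev board: scene (157,266).

I choose the silver tray and will check it in a close crop.

```bash
python3 - <<'E'
import cv2
a=cv2.imread("pics/scene0.png")[150:240,185:315]; cv2.imwrite("pics/scene0c.png",cv2.resize(a,None,fx=6,fy=6,interpolation=cv2.INTER_CUBIC))
a=cv2.imread("pics/side0.png")[170:290,185:340]; cv2.imwrite("pics/side0c.png",cv2.resize(a,None,fx=5,fy=5,interpolation=cv2.INTER_CUBIC))
E
```

```text
(no output)
```

View pics/scene0c.png

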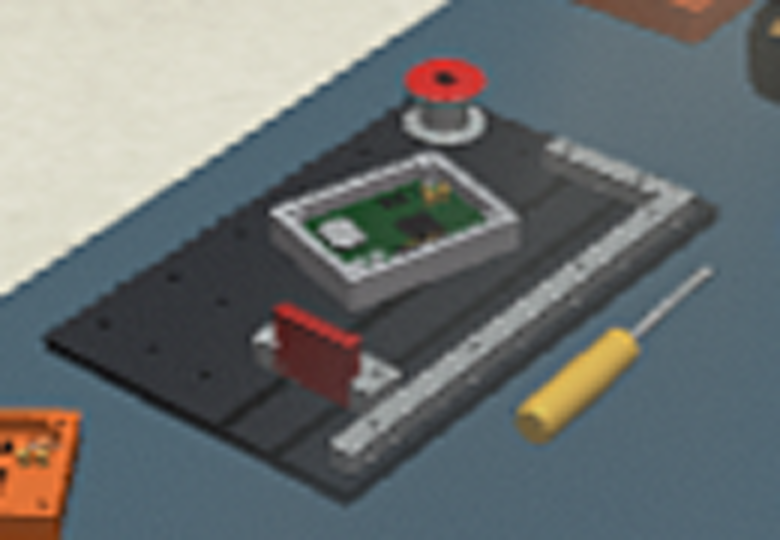

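View pics/side0c.png

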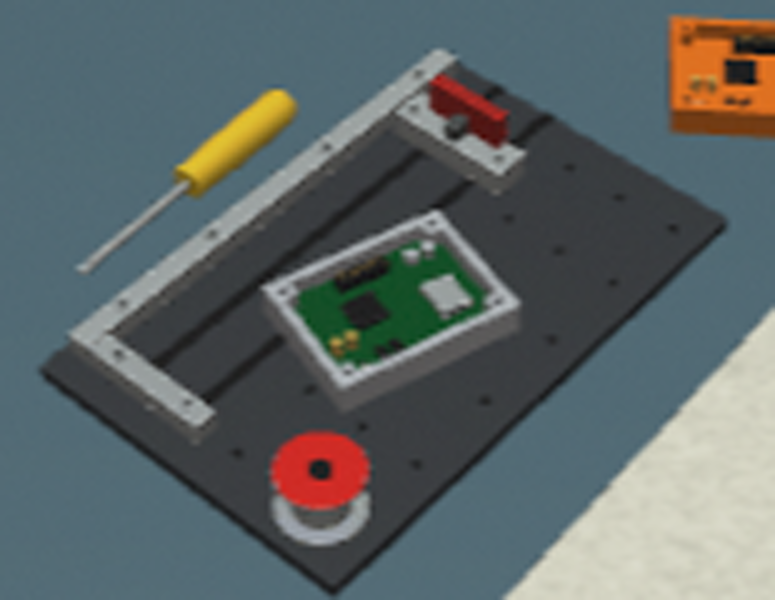

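The crop confirms it: a silver tray with a green board lies askew on the plate. The reel stands in front of the end stop on the open side, and the jaw is drawn back. Next I fit the poses.

```bash
cat > h.py <<'E'
import numpy as np, pickle
from scipy.optimize import least_squares
def cam(n): return pickle.load(open(f"pics/{n}.pkl","rb"))
def proj(c,P):
    q=np.asarray(P)@c["R"].T+c["t"]; q=q@c["intrinsics"].T; return q[:,:2]/q[:,2:]
def tf(p,L,z):
    L=np.asarray(L); c,s=np.cos(p[2]),np.sin(p[2])
    return np.c_[p[0]+c*L[:,0]-s*L[:,1],p[1]+s*L[:,0]+c*L[:,1],np.full(len(L),z)]
def fit(obs,x0):  # obs: list of (cam, local pts, z, px)
    r=lambda p:np.concatenate([(proj(c,tf(p,L,z))-px).ravel() for c,L,z,px in obs])
    s=least_squares(r,x0,loss="soft_l1"); return s.x,r(s.x).reshape(-1,2)
def ray(c,px,z):
    d=c["R"].T@np.linalg.solve(c["intrinsics"],np.array([px[0],px[1],1.])); o=-c["R"].T@c["t"]
    return o+d*(z-o[2])/d[2]
E
python3 - <<'E'
from h import *
import numpy as np
S,D=cam("scene0"),cam("side0")
sc=lambda a:np.array(a)/6.+[185,150]-0.4
sd=lambda a:np.array(a)/5.+[185,170]-0.4
a,b=.115,.18
hold=[(S,[(-a,-b),(a,-b),(a,b)],.012,sc([(45,340),(345,497),(717,208)])),
      (S,[(.093,-.169),(.109,.161)],.028,sc([(333,440),(693,192)])),
      (D,[(a,b),(-a,b),(-a,-b)],.012,sd([(43,370),(335,587),(725,225)]))]
for x0 in ([.55,-.05,0],[.55,-.05,.5],[.55,-.05,-.5]):
    h,r=fit(hold,x0); print(h.round(4),np.degrees(h[2]).round(2),abs(r).max().round(1),r.round(1).tolist())
m=[(.045,.06),(.045,-.06),(-.045,-.06),(-.045,.06)]
# scene order
ms=sc([(518,215),(352,282),(272,212),(432,155)]); md=sd([(265,290),(437,213),(520,300),(345,387)])
for l,o in (("both",[(S,m,.034,ms),(D,m,.034,md)]),("S",[(S,m,.034,ms)]),("D",[(D,m,.034,md)])):
    p,r=fit(o,[h[0],h[1],h[2]]); R=np.array([[np.cos(h[2]),np.sin(h[2])],[-np.sin(h[2]),np.cos(h[2])]])
    print(l,p.round(4),"in holder",(R@(p[:2]-h[:2])).round(4),np.degrees(p[2]-h[2]).round(1),r.round(1).tolist())
for n,c,px,z in (("reelS",S,sc([447,80]),.046),("reelD",D,sd([320,470]),.046),("plateS",S,sc([(277+360)/2,(308+340)/2]),.058)):
    w=ray(c,px,z); print(n,w.round(4),(R@(w[:2]-h[:2])).round(4))
E
```

```text
[ 0.5576  0.0535 -0.0295] -1.69 1.2 [[-0.3, -0.6], [0.7, -0.7], [0.5, -0.4], [-0.5, 0.6], [0.5, 0.3], [-0.4, -0.4], [0.3, 0.6], [0.9, -1.2]]
[ 0.5576  0.0535 -0.0295] -1.69 1.2 [[-0.3, -0.6], [0.7, -0.7], [0.5, -0.4], [-0.5, 0.6], [0.5, 0.3], [-0.4, -0.4], [0.3, 0.6], [0.9, -1.2]]
[ 0.5576  0.0535 -0.0295] -1.69 1.2 [[-0.3, -0.6], [0.7, -0.7], [0.5, -0.4], [-0.5, 0.6], [0.5, 0.3], [-0.4, -0.4], [0.3, 0.6], [0.9, -1.2]]
both [ 0.5439  0.0731 -0.3159] in holder [-0.0142  0.0192] -16.4 [[0.2, 0.6], [0.3, 0.3], [-0.3, 0.3], [0.2, -0.4], [-0.1, -0.2], [-0.1, -0.6], [0.4, 0.8], [0.1, 0.6]]
S [ 0.5426  0.0741 -0.3182] in holder [-0.0156  0.0201] -16.5 [[0.1, 0.4], [0.1, 0.1], [-0.4, 0.0], [0.1, -0.6]]
D [ 0.5446  0.0727 -0.3132] in holder [-0.0135  0.0189] -16.3 [[-0.2, -0.4], [-0.3, -0.8], [0.3, 0.6], [0.1, 0.4]]
reelS [0.4861 0.2042 0.046 ] [-0.0759  0.1485]
reelD [0.4884 0.2022 0.046 ] [-0.0735  0.1465]
plateS [ 0.5976 -0.0673  0.058 ] [ 0.0436 -0.1196]
```

Holder at world (0.558, 0.054), yaw -1.7°. The module in the holder frame is at (-14, 19) mm, -16.4°, within the stated ranges. The reel is at holder (-75, 147) and the jaw at about 0.01. With the tool turned, tool x = -holder y and tool y = -holder x.

Plan: use the two open fingers as a square pusher in +x, then push +y, then push the jaw.

```bash
cat >> h.py <<'E'
H=np.array([.5576,.0535,-.0295])
def th(p): 
    c,s=np.cos(H[2]),np.sin(H[2]); d=np.asarray(p)[:2]-H[:2]; return np.array([c*d[0]+s*d[1],-s*d[0]+c*d[1]])*1e3
def st():
    from plant import get_state
    from scipy.spatial.transform import Rotation as R
    s=get_state(); M=R.from_quat(s["tcp_rot"]).as_matrix()
    c,si=np.cos(H[2]),np.sin(H[2]); f=s["contact_force"]
    print("t",round(s["time"],2),"hxy",th(s["eef_pos"]).round(1),"z",round(s["eef_pos"][2]*1e3,1),"toolx ang-hold",round(np.degrees(np.arctan2(M[1,0],M[0,0])-H[2]),2),"tilt",M[:2,2].round(4),"F_h",np.round([c*f[0]+si*f[1],-si*f[0]+c*f[1],f[2]],1),"open",round(s["opening"],2),"q",s["qpos"].round(2))
E
python3 -m jog '[{"rz":6.2},{"rz":6.2},{"rz":6.2}]'
python3 -m jog '[{"x":-28,"y":-20},{"x":-28,"y":-20},{"x":-28,"y":-20},{"x":-28,"y":-20},{"x":-28,"y":-20},{"x":-28,"y":-20},{"x":-28,"y":-20},{"x":-28,"y":-20}]'
python3 -m jog '[{"x":-28,"y":-20},{"x":-28,"y":-20},{"x":-28,"y":-20},{"x":-28,"y":-20},{"x":-28,"y":-20}]'
python3 -c "
from h import *; st()"
```

```text
t 0.15 hxy [-341.3 -709.8] z 403.7 toolx ang-hold -71.48 tilt [-0.0002  0.0018] F_h [ 0.8 -0.6 -0.2] open 1.0 q [-1.43  0.29  1.58  0.    1.28 -0.15]$[0]: bad value
$[0]: bad value
$[0]: bad value
```

```bash

python3 -m jog '[{"grip":0,"x":0,"y":0,"z":0,"rx":0,"ry":0,"rz":6.2}]'; python3 -m jog '[{"grip":0,"rz":6.2}]'; python3 -c "
from h import *; st()"
```

```text
time: 0.23
eef_pos: [0.1955, -0.6459, 0.4039]
tcp_rot: [0.769, -0.639, -0.001, -0.0]
contact_force: [-0.4, -0.3, 0.4]
opening: 0.998
t 0.23 hxy [-341.3 -709.8] z 403.9 toolx ang-hold -77.77 tilt [-0.0002  0.0013] F_h [-0.4 -0.3  0.4] open 1.0 q [-1.43  0.29  1.58  0.    1.28 -0.04]$[0]: bad value
```

All keys are required. The turn goes the right way (-71.5 to -77.8, target -90).

```bash

python3 -m jog '[{"grip":0,"x":0,"y":0,"z":0,"rx":0,"ry":0,"rz":6.1},{"grip":0,"x":0,"y":0,"z":0,"rx":0,"ry":0,"rz":6.1}]' >/dev/null
python3 -m jog '[{"grip":0,"x":-28,"y":-20,"z":0,"rx":0,"ry":0,"rz":0},{"grip":0,"x":-28,"y":-20,"z":0,"rx":0,"ry":0,"rz":0},{"grip":0,"x":-28,"y":-20,"z":0,"rx":0,"ry":0,"rz":0},{"grip":0,"x":-28,"y":-20,"z":0,"rx":0,"ry":0,"rz":0},{"grip":0,"x":-28,"y":-20,"z":0,"rx":0,"ry":0,"rz":0},{"grip":0,"x":-28,"y":-20,"z":0,"rx":0,"ry":0,"rz":0},{"grip":0,"x":-28,"y":-20,"z":0,"rx":0,"ry":0,"rz":0}]'
python3 -c "
from h import *; st()"
python3 -m jog '[{"grip":0,"x":-28,"y":-20,"z":0,"rx":0,"ry":0,"rz":0},{"grip":0,"x":-28,"y":-20,"z":0,"rx":0,"ry":0,"rz":0},{"grip":0,"x":-28,"y":-20,"z":0,"rx":0,"ry":0,"rz":0},{"grip":0,"x":-28,"y":-20,"z":0,"rx":0,"ry":0,"rz":0},{"grip":0,"x":-28,"y":-20,"z":0,"rx":0,"ry":0,"rz":0},{"grip":0,"x":-28,"y":-20,"z":0,"rx":0,"ry":0,"rz":0}]'
python3 -c "
from h import *; st()"
```

```text
time: 0.98
eef_pos: [0.3415, -0.4524, 0.4044]
tcp_rot: [-0.697, 0.717, 0.0, 0.0]
contact_force: [-0.0, -0.3, -0.1]
opening: 0.998
t 0.98 hxy [-201.1 -512. ] z 404.4 toolx ang-hold -89.89 tilt [-0.0002  0.0006] F_h [-0.  -0.3 -0.1] open 1.0 q [-1.1   0.05  1.85  0.    1.25  0.5 ]
time: 1.48
eef_pos: [0.466, -0.2877, 0.4045]
tcp_rot: [-0.697, 0.717, 0.0, -0.0]
contact_force: [0.0, -0.3, -0.4]
opening: 1.002
t 1.48 hxy [ -81.5 -343.7] z 404.5 toolx ang-hold -89.88 tilt [-0.0002  0.0002] F_h [ 0.  -0.3 -0.4] open 1.0 q [-0.74  0.01  1.89 -0.    1.25  0.86]
```

```bash

python3 -m jog '[{"grip":0,"x":-31,"y":2.8,"z":0,"rx":0,"ry":0,"rz":0},{"grip":0,"x":-31,"y":2.8,"z":0,"rx":0,"ry":0,"rz":0},{"grip":0,"x":-31,"y":2.8,"z":0,"rx":0,"ry":0,"rz":0},{"grip":0,"x":-31,"y":2.8,"z":0,"rx":0,"ry":0,"rz":0},{"grip":0,"x":-31,"y":2.8,"z":0,"rx":0,"ry":0,"rz":0},{"grip":0,"x":-31,"y":2.8,"z":0,"rx":0,"ry":0,"rz":0}]' >/dev/null
python3 -m jog '[{"grip":0,"x":-31,"y":2.8,"z":0,"rx":0,"ry":0,"rz":0},{"grip":0,"x":-31,"y":2.8,"z":0,"rx":0,"ry":0,"rz":0},{"grip":0,"x":-31,"y":2.8,"z":0,"rx":0,"ry":0,"rz":0},{"grip":0,"x":-31,"y":2.8,"z":0,"rx":0,"ry":0,"rz":0},{"grip":0,"x":-31,"y":2.8,"z":0,"rx":0,"ry":0,"rz":0},{"grip":0,"x":-31,"y":2.8,"z":0,"rx":0,"ry":0,"rz":-0.12}]' >/dev/null
python3 -m jog '[{"grip":0,"x":0,"y":0,"z":25,"rx":0,"ry":0,"rz":0},{"grip":0,"x":0,"y":0,"z":35,"rx":0,"ry":0,"rz":0},{"grip":0,"x":0,"y":0,"z":35,"rx":0,"ry":0,"rz":0},{"grip":0,"x":0,"y":0,"z":35,"rx":0,"ry":0,"rz":0},{"grip":0,"x":0,"y":0,"z":25,"rx":0,"ry":0,"rz":0},{"grip":0,"x":0,"y":0,"z":20,"rx":0,"ry":0,"rz":0},{"grip":0,"x":0,"y":0,"z":15,"rx":0,"ry":0,"rz":0}]'
cat >> h.py <<'E'
def snap(tag,names=("scene","side","wrist")):
    from plant import read_camera
    import cv2
    box={"scene":(150,240,185,315,6),"side":(150,300,175,345,4.5)}
    for n in names:
        c=read_camera(n); pickle.dump(c,open(f"pics/{n}{tag}.pkl","wb")); f=c["frame"][:,:,::-1]
        if n in box:
            a,b,l,r,k=box[n]; f=cv2.resize(f[a:b,l:r],None,fx=k,fy=k,interpolation=cv2.INTER_CUBIC)
        cv2.imwrite(f"pics/{n}{tag}.png",f)
E
python3 -c "
from h import *; st(); snap('1')"
```

```text
time: 3.07
eef_pos: [0.4408, 0.0835, 0.2122]
tcp_rot: [-0.698, 0.716, 0.001, -0.001]
contact_force: [0.6, 0.5, -0.7]
opening: 1.0
t 3.07 hxy [-117.6   26.6] z 212.2 toolx ang-hold -89.75 tilt [-0.0038  0.0001] F_h [ 0.6  0.5 -0.7] open 1.0 q [-0.04  0.05  2.24 -0.    0.85  1.56]
```

View pics/side1.png

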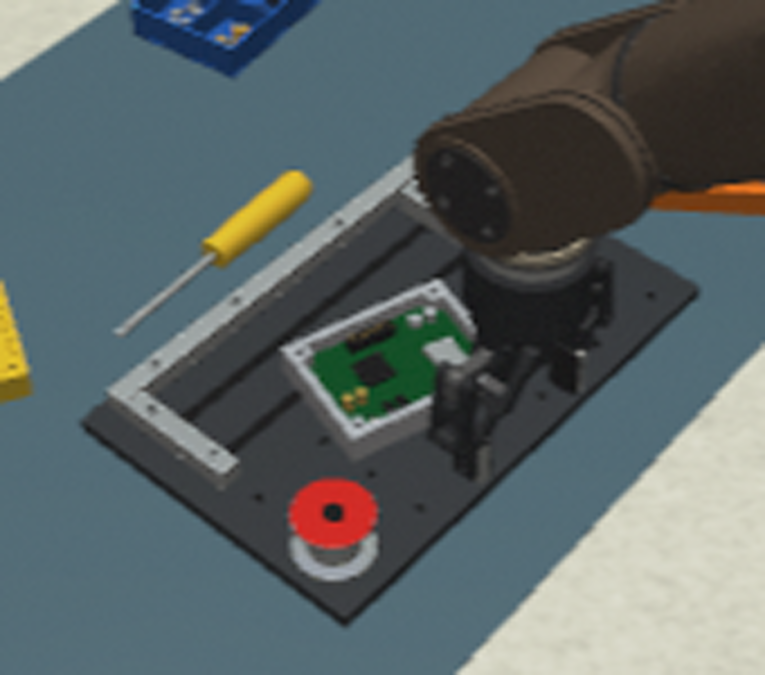

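View pics/scene1.png

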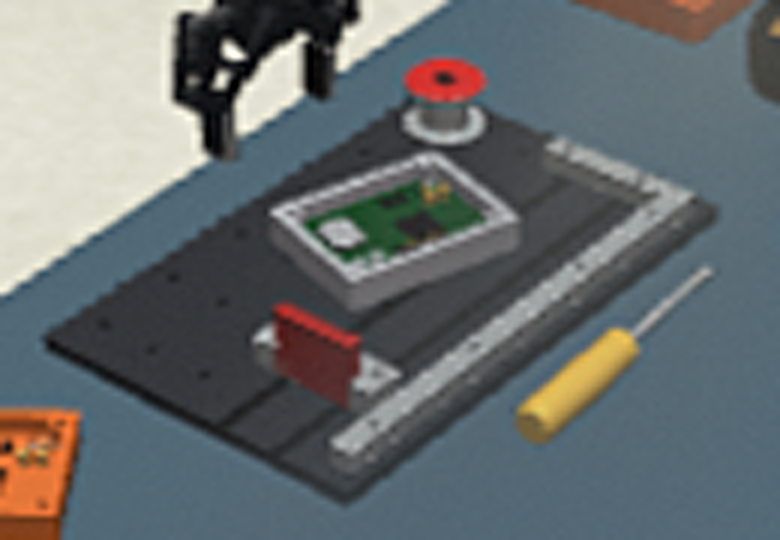

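View pics/wrist1.png

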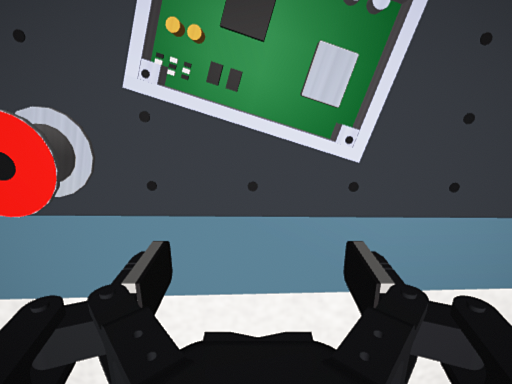

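The module is untouched. The tool is 117 mm out on the open side, its fingers spanning the module's near face, and the module's near corner appears at wrist (360,160). Next I get the tip height from the scene picture: tip of the -y finger at crop (222,158).

```bash
python3 - <<'E'
from h import *
S=cam("scene1");D=cam("side1")
px=np.array([222,157])/6+[185,150]; pd=np.array([470,478])/4.5+[175,150]
print(px,pd)
for z in (.03,.04,.05,.06):
    print(z, proj(S,tf(H,[(-.1176,.0266-.05)],z)).round(1),proj(D,tf(H,[(-.1176,.0266+.05)],z)).round(1), th(ray(S,px,z)).round(0), th(ray(D,pd,z)).round(0))
E
```

```text
[222.         176.16666667] [279.44444444 256.22222222]
0.03 [[221.2 181.8]] [[277.9 260.3]] [-141.    7.] [-112.   63.]
0.04 [[221.1 179.5]] [[278. 258.]] [-130.   -4.] [-117.   69.]
0.05 [[221.  177.2]] [[278.1 255.7]] [-120.  -16.] [-121.   76.]
0.06 [[220.9 174.9]] [[278.2 253.3]] [-109.  -27.] [-126.   82.]
```

Tips open at about 162 mm ahead of the TCP, as expected. I lower 33 mm (tips about 19 mm above the bench, 7 mm above the plate), then push +x slowly.

```bash

python3 -m jog '[{"grip":0,"x":0,"y":0,"z":15,"rx":0,"ry":0,"rz":0},{"grip":0,"x":0,"y":0,"z":12,"rx":0,"ry":0,"rz":0},{"grip":0,"x":0,"y":0,"z":6,"rx":0,"ry":0,"rz":0},{"grip":0,"x":0,"y":0,"z":0,"rx":0,"ry":0,"rz":-0.2}]' 
python3 -c "
from h import *; st()"
python3 -m jog '[{"grip":0,"x":0,"y":-10,"z":0,"rx":0,"ry":0,"rz":0},{"grip":0,"x":0,"y":-10,"z":0,"rx":0,"ry":0,"rz":0},{"grip":0,"x":0,"y":-6,"z":0,"rx":0,"ry":0,"rz":0},{"grip":0,"x":0,"y":-4,"z":0,"rx":0,"ry":0,"rz":0},{"grip":0,"x":0,"y":-4,"z":0,"rx":0,"ry":0,"rz":0},{"grip":0,"x":0,"y":-4,"z":0,"rx":0,"ry":0,"rz":0},{"grip":0,"x":0,"y":-4,"z":0,"rx":0,"ry":0,"rz":0},{"grip":0,"x":0,"y":-4,"z":0,"rx":0,"ry":0,"rz":0}]'
python3 -c "
from h import *; st(); snap('2',('side','wrist'))"
```

```text
time: 3.55
eef_pos: [0.4419, 0.0835, 0.1817]
tcp_rot: [-0.699, 0.715, 0.0, -0.0]
contact_force: [-0.1, 0.5, 1.0]
opening: 1.002
t 3.55 hxy [-116.5   26.5] z 181.7 toolx ang-hold -89.55 tilt [-0.0006  0.    ] F_h [-0.1  0.5  1. ] open 1.0 q [-0.04  0.12  2.25  0.    0.78  1.55]
time: 4.22
eef_pos: [0.4879, 0.0824, 0.1813]
tcp_rot: [-0.699, 0.715, 0.0, -0.0]
contact_force: [-1.6, -1.1, 0.7]
opening: 0.999
t 4.22 hxy [-70.5  26.8] z 181.3 toolx ang-hold -89.56 tilt [-0.0012 -0.0001] F_h [-1.6 -1.1  0.7] open 1.0 q [-0.04  0.21  2.14 -0.    0.79  1.55]
```

View pics/side2.png

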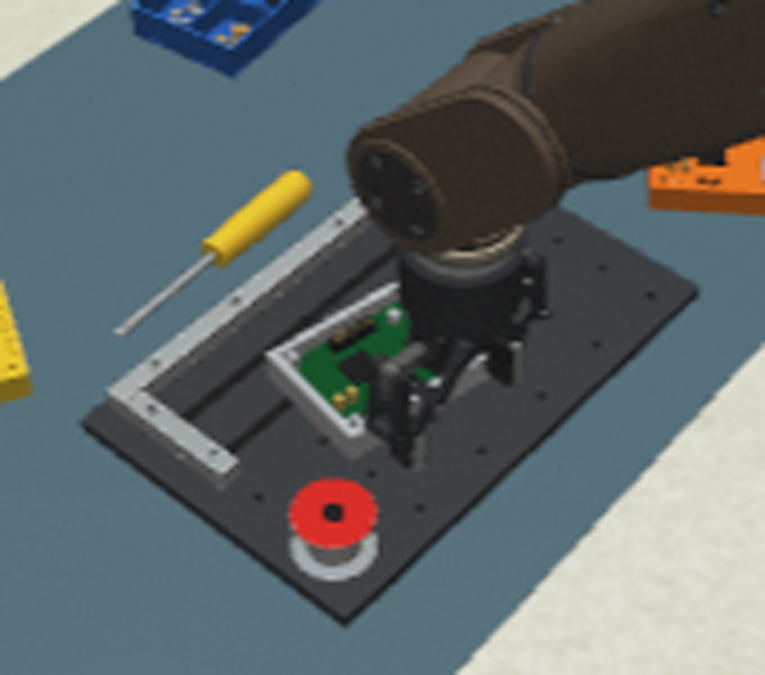

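View pics/wrist2.png

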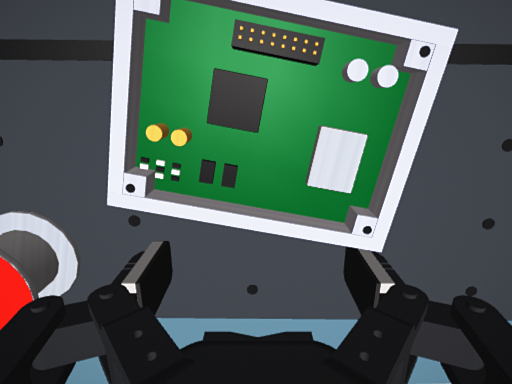

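The module is pivoting as planned: its edge runs wrist (107,205)–(380,250), about 9–10° left, and it slides ahead of the right finger. Continuing.

```bash

python3 -m jog '[{"grip":0,"x":0,"y":-4,"z":0,"rx":0,"ry":0,"rz":0},{"grip":0,"x":0,"y":-4,"z":0,"rx":0,"ry":0,"rz":0},{"grip":0,"x":0,"y":-4,"z":0,"rx":0,"ry":0,"rz":0},{"grip":0,"x":0,"y":-4,"z":0,"rx":0,"ry":0,"rz":0},{"grip":0,"x":0,"y":-4,"z":0,"rx":0,"ry":0,"rz":0},{"grip":0,"x":0,"y":-4,"z":0,"rx":0,"ry":0,"rz":0},{"grip":0,"x":0,"y":-4,"z":0,"rx":0,"ry":0,"rz":0},{"grip":0,"x":0,"y":-4,"z":0,"rx":0,"ry":0,"rz":0}]'
python3 -c "
from h import *; st(); snap('3',('side','wrist'))"
```

```text
time: 4.98
eef_pos: [0.52, 0.0819, 0.1817]
tcp_rot: [-0.7, 0.715, 0.001, -0.001]
contact_force: [-4.5, -0.2, 3.1]
opening: 1.001
t 4.98 hxy [-38.4  27.3] z 181.7 toolx ang-hold -89.53 tilt [-0.002   0.0002] F_h [-4.5 -0.3  3.1] open 1.0 q [-0.04  0.27  2.07  0.    0.81  1.56]
```

View pics/wrist3.png

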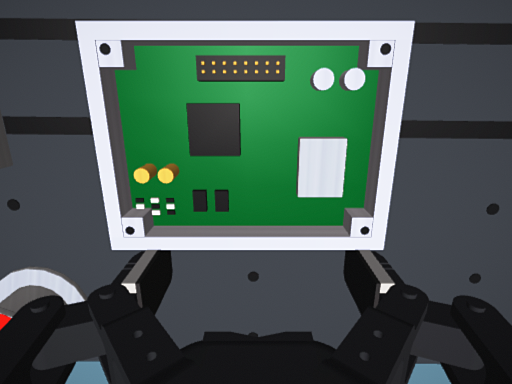

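The module is now square against both fingers (edge level at row 249). Pushing on to the rail.

```bash

python3 -m jog '[{"grip":0,"x":0,"y":-4,"z":0,"rx":0,"ry":0,"rz":0},{"grip":0,"x":0,"y":-4,"z":0,"rx":0,"ry":0,"rz":0},{"grip":0,"x":0,"y":-4,"z":0,"rx":0,"ry":0,"rz":0},{"grip":0,"x":0,"y":-4,"z":0,"rx":0,"ry":0,"rz":0},{"grip":0,"x":0,"y":-4,"z":0,"rx":0,"ry":0,"rz":0},{"grip":0,"x":0,"y":-3,"z":0,"rx":0,"ry":0,"rz":0}]'
python3 -c "
from h import *; st(); snap('4',('side','scene','wrist'))"
```

```text
time: 5.58
eef_pos: [0.5434, 0.0813, 0.1817]
tcp_rot: [-0.699, 0.715, -0.0, 0.0]
contact_force: [-3.7, 0.3, 0.8]
opening: 1.002
t 5.58 hxy [-15.   27.3] z 181.7 toolx ang-hold -89.56 tilt [0.0007 0.    ] F_h [-3.7  0.2  0.8] open 1.0 q [-0.04  0.31  2.01  0.    0.82  1.56]
```

View pics/wrist4.png

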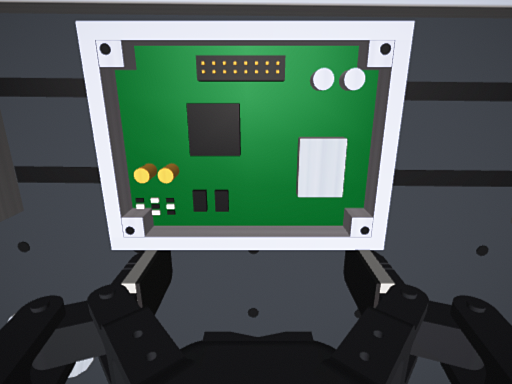

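View pics/scene4.png

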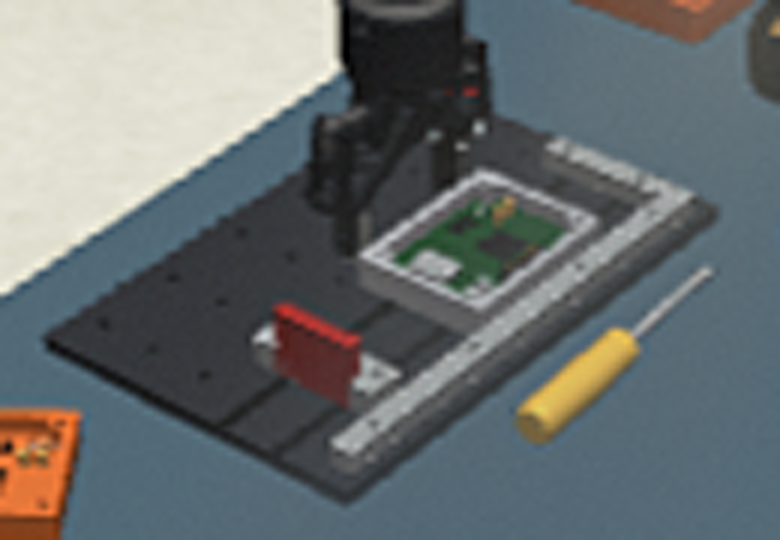

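The rail has come into view at the top of the wrist picture, nearly parallel to the module. I continue in small steps, watching force.

```bash

python3 -m jog '[{"grip":0,"x":0,"y":-2,"z":0,"rx":0,"ry":0,"rz":0},{"grip":0,"x":0,"y":-2,"z":0,"rx":0,"ry":0,"rz":0},{"grip":0,"x":0,"y":-1,"z":0,"rx":0,"ry":0,"rz":0},{"grip":0,"x":0,"y":0,"z":0,"rx":0,"ry":0,"rz":0}]'
python3 -c "
from h import *; st(); snap('5',('wrist',))"
python3 -m jog '[{"grip":0,"x":0,"y":-1,"z":0,"rx":0,"ry":0,"rz":0}]'
python3 -m jog '[{"grip":0,"x":0,"y":-1,"z":0,"rx":0,"ry":0,"rz":0}]'
python3 -c "
from h import *; st(); "
```

```text
time: 6.07
eef_pos: [0.5478, 0.0812, 0.1819]
tcp_rot: [-0.699, 0.715, 0.0, -0.0]
contact_force: [-4.5, -0.2, 3.3]
opening: 1.003
t 6.07 hxy [-10.6  27.4] z 181.9 toolx ang-hold -89.55 tilt [-0.0013  0.    ] F_h [-4.5 -0.4  3.3] open 1.0 q [-0.04  0.32  2.   -0.    0.83  1.56]
time: 6.2
eef_pos: [0.5484, 0.0812, 0.1818]
tcp_rot: [-0.699, 0.715, 0.001, -0.001]
contact_force: [-6.6, -0.6, 5.4]
opening: 1.0
time: 6.28
eef_pos: [0.5495, 0.0812, 0.1818]
tcp_rot: [-0.699, 0.715, 0.001, -0.001]
contact_force: [-6.7, -0.5, 4.3]
opening: 1.003
t 6.28 hxy [-8.9 27.5] z 181.8 toolx ang-hold -89.55 tilt [-0.002   0.0001] F_h [-6.7 -0.7  4.3] open 1.0 q [-0.04  0.32  2.    0.    0.83  1.56]
```

View pics/wrist5.png

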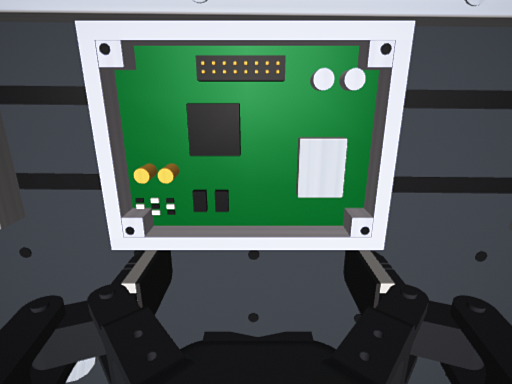

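```bash
python3 - <<'E'
from h import *; snap('6',('wrist',)); import cv2
f=cam("wrist6")["frame"].astype(int).sum(2)
# rail lower edge / module top edge / bottom edge per column
for u in (60,140,200,300,380,440,500):
    col=f[:40,u]; d=np.diff(col); print(u,"rail drop",int(np.argmin(d[:22])),"mod rise",int(np.argmax(d[10:])+10), col[6:26].tolist())
E
```

```text
60 rail drop 16 mod rise 26 [644, 645, 647, 647, 647, 647, 652, 655, 651, 583, 493, 320, 162, 172, 176, 177, 181, 183, 180, 178]
140 rail drop 17 mod rise 20 [656, 655, 652, 652, 653, 657, 665, 668, 676, 668, 599, 509, 294, 144, 428, 747, 723, 713, 711, 711]
200 rail drop 18 mod rise 20 [644, 462, 569, 662, 660, 659, 663, 669, 677, 679, 649, 576, 452, 204, 424, 748, 727, 716, 716, 716]
300 rail drop 18 mod rise 20 [662, 657, 659, 659, 657, 658, 661, 666, 669, 678, 674, 651, 572, 445, 445, 743, 729, 719, 719, 719]
380 rail drop 18 mod rise 20 [657, 652, 653, 653, 653, 653, 656, 655, 658, 661, 668, 666, 623, 538, 553, 729, 722, 716, 716, 716]
440 rail drop 21 mod rise 30 [647, 644, 642, 643, 644, 644, 645, 643, 645, 647, 648, 655, 652, 589, 504, 337, 165, 176, 178, 179]
500 rail drop 21 mod rise 30 [622, 620, 616, 620, 616, 617, 618, 618, 619, 619, 620, 625, 626, 607, 540, 452, 249, 160, 167, 171]
```

The rail edge falls from row 17 (left) to 22 (right), so the gripper is about 0.6° off the rail. I turn +0.6° and seat with a little more push.

```bash

python3 -m jog '[{"grip":0,"x":0,"y":0,"z":0,"rx":0,"ry":0,"rz":0.6},{"grip":0,"x":0,"y":-1,"z":0,"rx":0,"ry":0,"rz":0}]'
python3 -m jog '[{"grip":0,"x":0,"y":-0.6,"z":0,"rx":0,"ry":0,"rz":0},{"grip":0,"x":0,"y":0,"z":0,"rx":0,"ry":0,"rz":0}]'
cat > e.py <<'E'
from h import *; import sys
snap(sys.argv[1],('wrist',)); st()
f=cam("wrist"+sys.argv[1])["frame"].astype(int).sum(2)
for u in (60,90,140,200,300,380,440,500): print(u,f[10:32,u].tolist())
E
python3 e.py 7
```

```text
time: 6.5
eef_pos: [0.5507, 0.0814, 0.1817]
tcp_rot: [-0.696, 0.718, 0.0, -0.0]
contact_force: [-3.0, 0.7, 1.6]
opening: 1.001
time: 6.67
eef_pos: [0.5512, 0.0813, 0.1817]
tcp_rot: [-0.696, 0.718, 0.001, -0.001]
contact_force: [-6.4, 1.2, 4.9]
opening: 0.998
t 6.72 hxy [-7.2 27.6] z 181.7 toolx ang-hold -90.16 tilt [-0.0018  0.0004] F_h [-6.5  1.4  3.7] open 1.0 q [-0.04  0.32  1.99  0.    0.83  1.57]
60 [646, 646, 646, 648, 648, 651, 650, 651, 650, 651, 657, 658, 635, 563, 465, 250, 167, 176, 177, 177, 183, 182]
90 [652, 650, 651, 653, 652, 655, 654, 654, 657, 656, 674, 706, 705, 704, 704, 704, 704, 707, 706, 705, 708, 707]
140 [660, 659, 658, 660, 659, 656, 654, 659, 661, 667, 683, 714, 714, 711, 711, 713, 712, 714, 713, 714, 714, 714]
200 [661, 667, 601, 391, 653, 668, 661, 660, 665, 670, 689, 717, 717, 716, 716, 716, 716, 716, 716, 717, 717, 719]
300 [665, 661, 662, 661, 660, 660, 661, 664, 665, 670, 689, 721, 720, 719, 719, 719, 721, 719, 719, 719, 721, 721]
380 [657, 656, 655, 657, 656, 656, 658, 661, 660, 664, 681, 717, 716, 716, 716, 716, 716, 716, 716, 717, 718, 718]
440 [647, 644, 647, 644, 645, 645, 645, 645, 649, 651, 658, 655, 595, 509, 348, 171, 175, 179, 181, 181, 184, 182]
500 [621, 620, 621, 620, 617, 619, 622, 621, 623, 626, 629, 625, 562, 477, 310, 154, 168, 172, 171, 172, 173, 171]
```

The module is flush along the whole rail: bright metal is continuous from rail to module at columns 90–380. Now back off, raise, move over the gap between jaw and module, turn -90° and part-close.

```bash

python3 -m jog '[{"grip":0,"x":0,"y":10,"z":0,"rx":0,"ry":0,"rz":0},{"grip":0,"x":0,"y":20,"z":0,"rx":0,"ry":0,"rz":0},{"grip":0,"x":0,"y":0,"z":-20,"rx":0,"ry":0,"rz":0},{"grip":0,"x":0,"y":0,"z":-25,"rx":0,"ry":0,"rz":0},{"grip":0,"x":0,"y":0,"z":-25,"rx":0,"ry":0,"rz":0}]'
python3 -m jog '[{"grip":0,"x":22.5,"y":-20,"z":0,"rx":0,"ry":0,"rz":0},{"grip":0.6,"x":22.5,"y":-20,"z":0,"rx":0,"ry":0,"rz":0},{"grip":0.6,"x":22.5,"y":-20,"z":0,"rx":0,"ry":0,"rz":0},{"grip":0.6,"x":22.5,"y":-20,"z":0,"rx":0,"ry":0,"rz":0}]'
python3 -m jog '[{"grip":0.6,"x":0,"y":0,"z":0,"rx":0,"ry":0,"rz":-6.9},{"grip":0.6,"x":0,"y":0,"z":0,"rx":0,"ry":0,"rz":-6.9},{"grip":0.6,"x":0,"y":0,"z":0,"rx":0,"ry":0,"rz":-6.9},{"grip":0.6,"x":0,"y":0,"z":0,"rx":0,"ry":0,"rz":-6.9},{"grip":0.6,"x":0,"y":0,"z":0,"rx":0,"ry":0,"rz":-6.9},{"grip":0.6,"x":0,"y":0,"z":0,"rx":0,"ry":0,"rz":-6.9},{"grip":0.6,"x":0,"y":0,"z":0,"rx":0,"ry":0,"rz":-6.9}]'
python3 -m jog '[{"grip":0.6,"x":0,"y":0,"z":0,"rx":0,"ry":0,"rz":-6.9},{"grip":0.6,"x":0,"y":0,"z":0,"rx":0,"ry":0,"rz":-6.9},{"grip":0.6,"x":0,"y":0,"z":0,"rx":0,"ry":0,"rz":-6.9},{"grip":0.6,"x":0,"y":0,"z":0,"rx":0,"ry":0,"rz":-6.9},{"grip":0.6,"x":0,"y":0,"z":0,"rx":0,"ry":0,"rz":-6.9},{"grip":0.6,"x":0,"y":0,"z":0,"rx":0,"ry":0,"rz":-6.9}]'
python3 -c "
from h import *; st(); snap('8')"
```

```text
time: 7.13
eef_pos: [0.521, 0.0819, 0.2519]
tcp_rot: [-0.695, 0.719, -0.001, 0.0]
contact_force: [0.4, -0.5, 0.2]
opening: 1.002
time: 7.47
eef_pos: [0.5995, -0.0116, 0.2525]
tcp_rot: [-0.696, 0.718, -0.002, 0.001]
contact_force: [0.5, -0.0, 0.1]
opening: 0.606
time: 8.05
eef_pos: [0.5988, -0.0108, 0.2519]
tcp_rot: [0.93, -0.368, 0.002, -0.0]
contact_force: [0.2, -0.8, 0.4]
opening: 0.398
time: 8.55
eef_pos: [0.5988, -0.0107, 0.252]
tcp_rot: [1.0, -0.016, 0.002, 0.0]
contact_force: [-0.3, -0.9, -0.1]
opening: 0.401
t 8.55 hxy [ 43. -63.] z 252.0 toolx ang-hold -0.15 tilt [ 0.0038 -0.0009] F_h [-0.2 -0.9 -0.1] open 0.4 q [-0.19  0.29  1.87 -0.    0.97 -0.15]
```

View pics/wrist8.png

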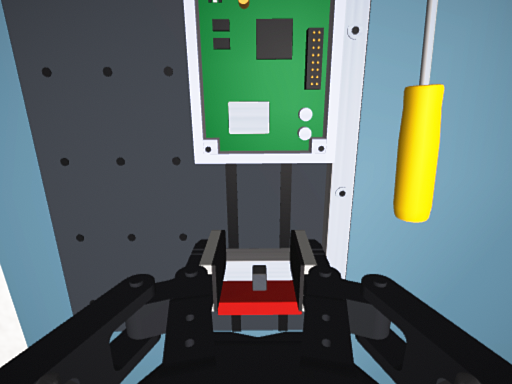

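View pics/scene8.png

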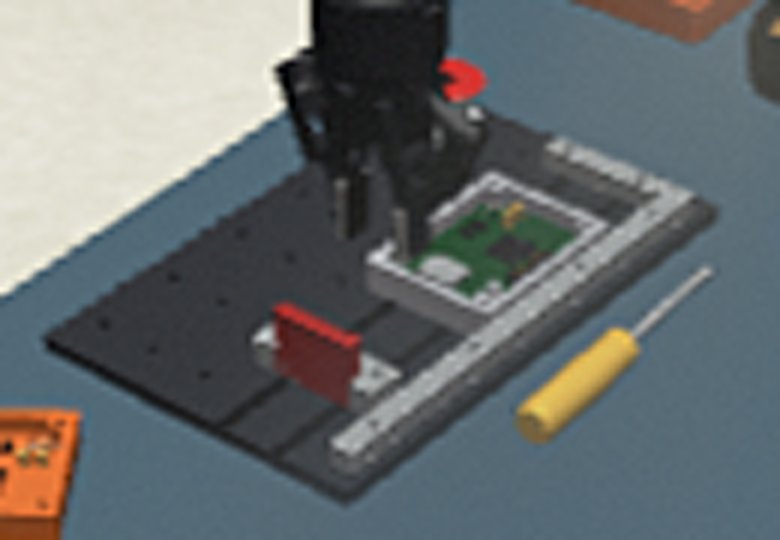

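View pics/side8.png

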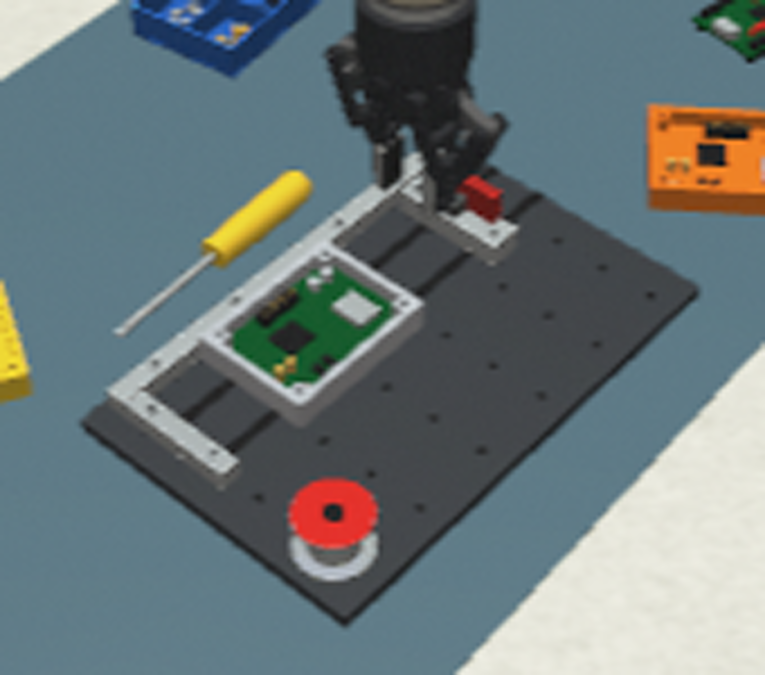

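The module lies flush along the rail, and the fingers hang above the gap. I check the gap's position: module -y edge at wrist (264,163), jaw top edge about (260,249).

```bash
python3 - <<'E'
from h import *
W=cam("wrist8");S=cam("scene8");D=cam("side8")
for n,p,z in (("mod -y L",(196,163),.034),("mod -y R",(333,163),.034),("jaw face",(260,249),.032),("rail",(331,190),.028)): print(n,th(ray(W,p,z)).round(1))
sc=lambda p:np.array(p)/6+[185,150]; sd=lambda p:np.array(p)/4.5+[175,150]
print("side mod(-,-)",th(ray(D,sd((423,306)),.034)).round(1),"(-,+)",th(ray(D,sd((298,406)),.034)).round(1),"(+,+)",th(ray(D,sd((203,338)),.034)).round(1))
print("tipsS",[th(ray(S,sc((408,255)),z)).round(0).tolist() for z in (.07,.08,.09,.1)])
print("tipsD",[th(ray(D,sd((435,210)),z)).round(0).tolist() for z in (.07,.08,.09,.1)])
E
```

```text
mod -y L [  3.9 -28.1]
mod -y R [ 92.3 -29. ]
jaw face [ 44.7 -91.5]
rail [ 93.7 -49.2]
side mod(-,-) [  1.2 -24.9] (-,+) [ 4.3 92.8] (+,+) [90.4 91.3]
tipsS [[53.0, -50.0], [63.0, -62.0], [72.0, -73.0], [81.0, -84.0]]
tipsD [[31.0, -71.0], [24.0, -63.0], [17.0, -55.0], [11.0, -47.0]]
```

Gap is y = -91 to -28.5. Lower 62 mm there and push +y (tool -y).

```bash

python3 -m jog '[{"grip":0.6,"x":1,"y":-3,"z":20,"rx":0,"ry":0,"rz":-0.15},{"grip":0.6,"x":0,"y":0,"z":22,"rx":0,"ry":0,"rz":0},{"grip":0.6,"x":0,"y":0,"z":14,"rx":0,"ry":0,"rz":0},{"grip":0.6,"x":0,"y":0,"z":6,"rx":0,"ry":0,"rz":0},{"grip":0.6,"x":0,"y":-8,"z":0,"rx":0,"ry":0,"rz":0},{"grip":0.6,"x":0,"y":-8,"z":0,"rx":0,"ry":0,"rz":0}]'
python3 -c "
from h import *; st()"
python3 -m jog '[{"grip":0.6,"x":0,"y":-4,"z":0,"rx":0,"ry":0,"rz":0},{"grip":0.6,"x":0,"y":-4,"z":0,"rx":0,"ry":0,"rz":0},{"grip":0.6,"x":0,"y":-4,"z":0,"rx":0,"ry":0,"rz":0},{"grip":0.6,"x":0,"y":-4,"z":0,"rx":0,"ry":0,"rz":0},{"grip":0.6,"x":0,"y":-4,"z":0,"rx":0,"ry":0,"rz":0},{"grip":0.6,"x":0,"y":-4,"z":0,"rx":0,"ry":0,"rz":0}]'
python3 -c "
from h import *; st(); snap('9')"
```

```text
time: 9.2
eef_pos: [0.6005, 0.0087, 0.1898]
tcp_rot: [1.0, -0.018, 0.0, -0.0]
contact_force: [0.6, -0.7, 0.3]
opening: 0.4
t 9.2 hxy [ 44.2 -43.6] z 189.8 toolx ang-hold -0.41 tilt [0.0003 0.0001] F_h [ 0.6 -0.7  0.3] open 0.4 q [-0.15  0.39  1.88  0.    0.87 -0.12]
time: 9.7
eef_pos: [0.6016, 0.0321, 0.1909]
tcp_rot: [1.0, -0.017, 0.001, 0.001]
contact_force: [-1.4, -6.2, 3.1]
opening: 0.402
t 9.7 hxy [ 44.6 -20.1] z 190.9 toolx ang-hold -0.26 tilt [ 0.0014 -0.002 ] F_h [-1.2 -6.2  3.1] open 0.4 q [-0.11  0.39  1.88 -0.    0.87 -0.08]
```

View pics/wrist9.png

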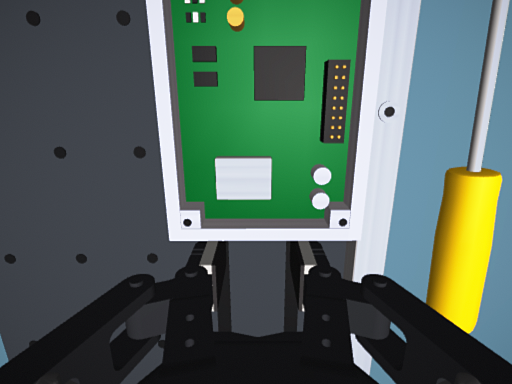

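View pics/side9.png

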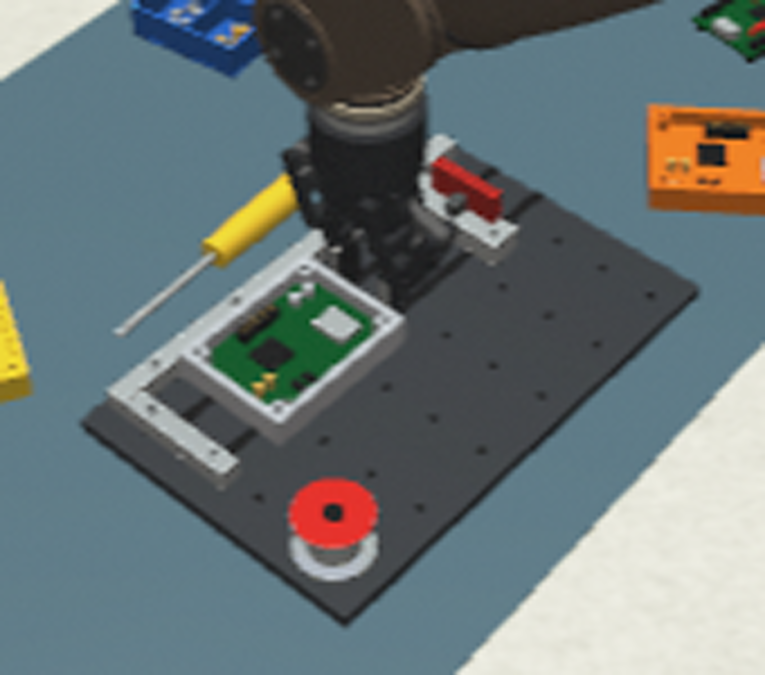

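The module slides along the rail ahead of both fingertips, still flush. Continuing to the stop.

```bash

python3 -m jog '[{"grip":0.6,"x":0,"y":-4,"z":0,"rx":0,"ry":0,"rz":0},{"grip":0.6,"x":0,"y":-4,"z":0,"rx":0,"ry":0,"rz":0},{"grip":0.6,"x":0,"y":-4,"z":0,"rx":0,"ry":0,"rz":0},{"grip":0.6,"x":0,"y":-4,"z":0,"rx":0,"ry":0,"rz":0},{"grip":0.6,"x":0,"y":-4,"z":0,"rx":0,"ry":0,"rz":0},{"grip":0.6,"x":0,"y":-4,"z":0,"rx":0,"ry":0,"rz":0},{"grip":0.6,"x":0,"y":-4,"z":0,"rx":0,"ry":0,"rz":0}]'
python3 -m jog '[{"grip":0.6,"x":0,"y":-2,"z":0,"rx":0,"ry":0,"rz":0},{"grip":0.6,"x":0,"y":0,"z":0,"rx":0,"ry":0,"rz":0}]'
python3 -c "
from h import *; st()"
python3 -m jog '[{"grip":0.6,"x":0,"y":-1.5,"z":0,"rx":0,"ry":0,"rz":0}]'
python3 -c "
from h import *; st(); snap('10')"
```

```text
time: 10.43
eef_pos: [0.6025, 0.0598, 0.1906]
tcp_rot: [1.0, -0.017, 0.0, 0.001]
contact_force: [-1.4, -6.0, 3.9]
opening: 0.404
time: 10.6
eef_pos: [0.6025, 0.0622, 0.1906]
tcp_rot: [1.0, -0.017, 0.001, 0.001]
contact_force: [-0.8, -4.5, 4.5]
opening: 0.405
t 10.6 hxy [44.7 10. ] z 190.6 toolx ang-hold -0.28 tilt [ 0.0011 -0.001 ] F_h [-0.7 -4.5  4.5] open 0.41 q [-0.06  0.4   1.87 -0.    0.87 -0.03]
time: 10.68
eef_pos: [0.6026, 0.0632, 0.1906]
tcp_rot: [1.0, -0.017, 0.0, 0.001]
contact_force: [-1.0, -7.2, 3.9]
opening: 0.396
t 10.68 hxy [44.7 11. ] z 190.6 toolx ang-hold -0.28 tilt [ 0.0009 -0.0017] F_h [-0.8 -7.2  3.9] open 0.4 q [-0.06  0.4   1.87 -0.    0.87 -0.03]
```

View pics/wrist10.png

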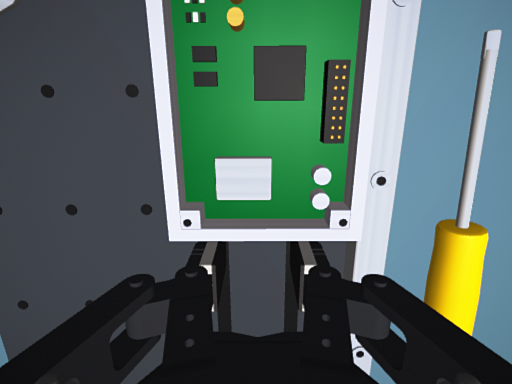

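View pics/side10.png

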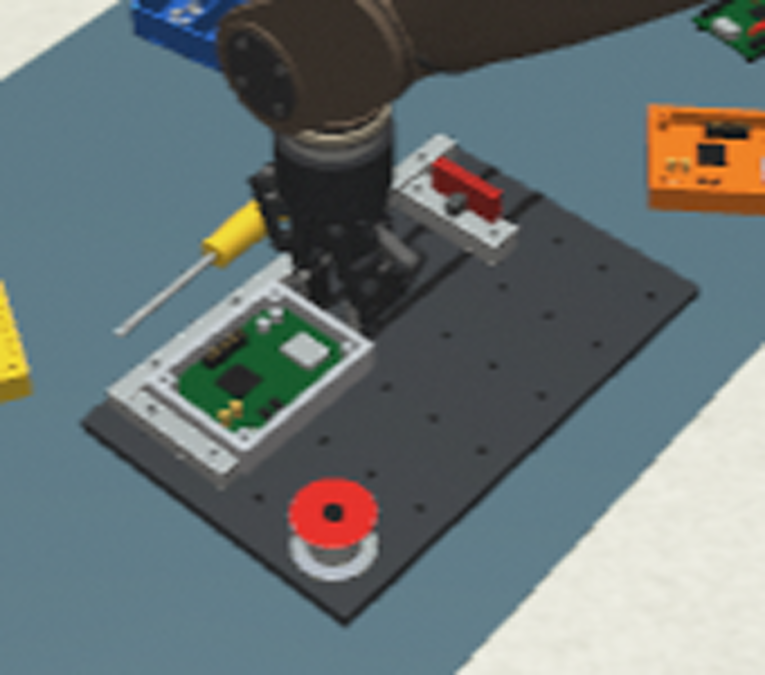

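The module is nearly at the stop. I keep going in small steps until force rises.

```bash

python3 -m jog '[{"grip":0.6,"x":0,"y":-1.5,"z":0,"rx":0,"ry":0,"rz":0}]'
python3 -m jog '[{"grip":0.6,"x":0,"y":-1,"z":0,"rx":0,"ry":0,"rz":0}]'
python3 -m jog '[{"grip":0.6,"x":0,"y":-1,"z":0,"rx":0,"ry":0,"rz":0},{"grip":0.6,"x":0,"y":0,"z":0,"rx":0,"ry":0,"rz":0}]'
python3 -c "
from h import *; st(); snap('11',('side','wrist'))"
```

```text
time: 10.92
eef_pos: [0.6027, 0.0646, 0.1906]
tcp_rot: [1.0, -0.017, 0.0, 0.001]
contact_force: [-1.8, -6.9, 6.0]
opening: 0.402
time: 11.0
eef_pos: [0.6027, 0.0657, 0.1906]
tcp_rot: [1.0, -0.017, 0.0, 0.001]
contact_force: [-1.6, -7.3, 4.8]
opening: 0.402
time: 11.17
eef_pos: [0.6027, 0.0663, 0.1906]
tcp_rot: [1.0, -0.017, 0.0, 0.002]
contact_force: [-1.4, -8.0, 3.5]
opening: 0.399
t 11.17 hxy [44.8 14.1] z 190.6 toolx ang-hold -0.25 tilt [ 0.0006 -0.0031] F_h [-1.1 -8.1  3.5] open 0.4 q [-0.06  0.4   1.87 -0.    0.88 -0.02]
```

View pics/side11.png

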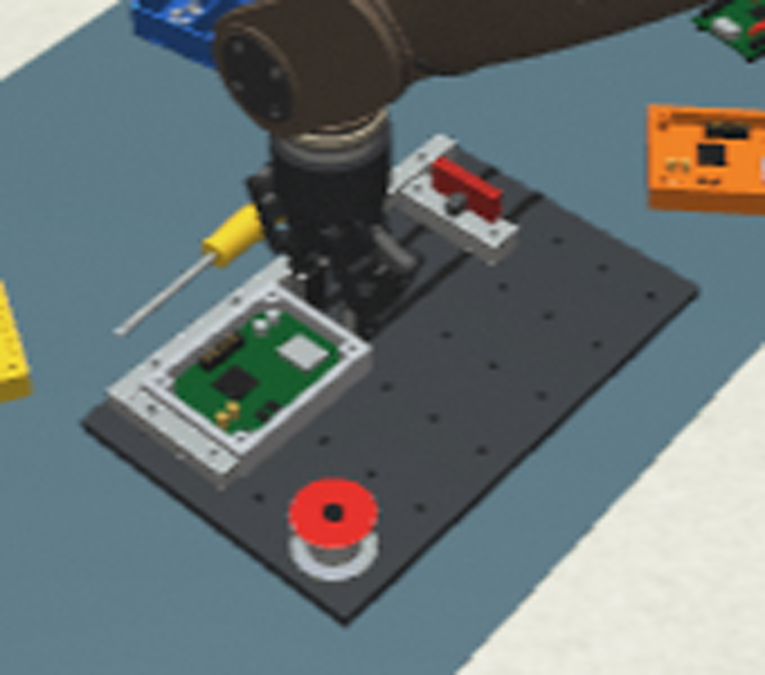

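```bash

python3 -m jog '[{"grip":0.6,"x":0,"y":-1,"z":0,"rx":0,"ry":0,"rz":0},{"grip":0.6,"x":0,"y":0,"z":0,"rx":0,"ry":0,"rz":0}]'
python3 -m jog '[{"grip":0.6,"x":0,"y":-1,"z":0,"rx":0,"ry":0,"rz":0},{"grip":0.6,"x":0,"y":0,"z":0,"rx":0,"ry":0,"rz":0}]'
python3 -c "
from h import *; st(); snap('12')"
```

```text
time: 11.43
eef_pos: [0.6028, 0.0666, 0.1906]
tcp_rot: [1.0, -0.017, 0.0, 0.002]
contact_force: [-1.9, -10.8, 5.0]
opening: 0.402
time: 11.6
eef_pos: [0.6029, 0.0669, 0.1906]
tcp_rot: [1.0, -0.016, 0.0, 0.003]
contact_force: [-1.8, -14.6, 3.9]
opening: 0.399
t 11.6 hxy [44.9 14.8] z 190.6 toolx ang-hold -0.19 tilt [ 0.0005 -0.0064] F_h [ -1.3 -14.6   3.9] open 0.4 q [-0.06  0.4   1.87 -0.01  0.88 -0.02]
```

View pics/scene12.png

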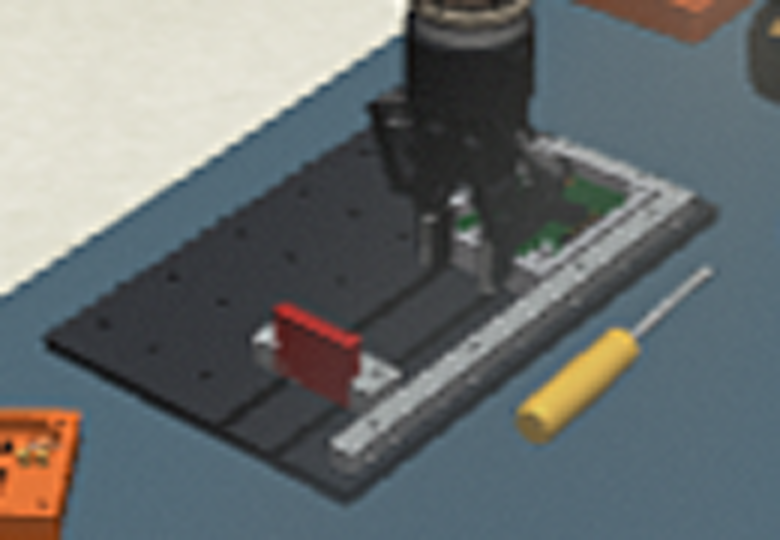

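View pics/wrist12.png

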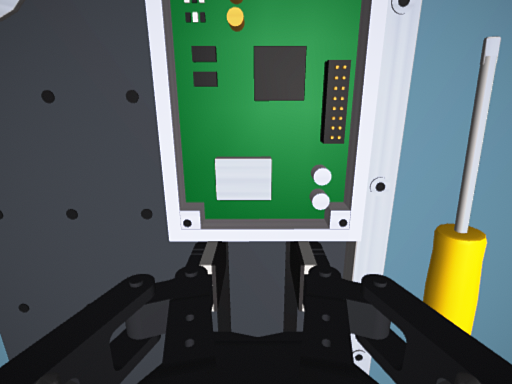

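Seated at the stop: force rises to 15 N with almost no motion. I back off, lift clear and look.

```bash

python3 -m jog '[{"grip":0.6,"x":0,"y":6,"z":0,"rx":0,"ry":0,"rz":0},{"grip":0.6,"x":0,"y":12,"z":0,"rx":0,"ry":0,"rz":0},{"grip":0.8,"x":0,"y":0,"z":-25,"rx":0,"ry":0,"rz":0},{"grip":0.8,"x":0,"y":0,"z":-35,"rx":0,"ry":0,"rz":0},{"grip":0.8,"x":0,"y":10,"z":-20,"rx":0,"ry":0,"rz":0},{"grip":0.8,"x":0,"y":30,"z":0,"rx":0,"ry":0,"rz":0},{"grip":0.8,"x":0,"y":30,"z":0,"rx":0,"ry":0,"rz":0},{"grip":0.8,"x":0,"y":30,"z":0,"rx":0,"ry":0,"rz":0}]'
python3 -m jog '[{"grip":0.8,"x":0,"y":25,"z":0,"rx":0,"ry":0,"rz":0},{"grip":0.8,"x":0,"y":22,"z":0,"rx":0,"ry":0,"rz":0},{"grip":0.8,"x":0,"y":0,"z":0,"rx":0,"ry":0,"rz":0}]'
python3 -c "
from h import *; st(); snap('13')"
```

```text
time: 12.42
eef_pos: [0.5981, -0.049, 0.2702]
tcp_rot: [1.0, -0.017, 0.001, -0.001]
contact_force: [0.7, 0.1, -1.1]
opening: 0.203
time: 12.67
eef_pos: [0.5964, -0.0989, 0.2695]
tcp_rot: [1.0, -0.02, 0.0, -0.0]
contact_force: [-0.6, 0.6, 0.6]
opening: 0.203
t 12.67 hxy [  43.3 -151.1] z 269.5 toolx ang-hold -0.55 tilt [0.0008 0.0002] F_h [-0.6  0.6  0.6] open 0.2 q [-0.33  0.28  1.85  0.    1.01 -0.29]
```

View pics/scene13.png

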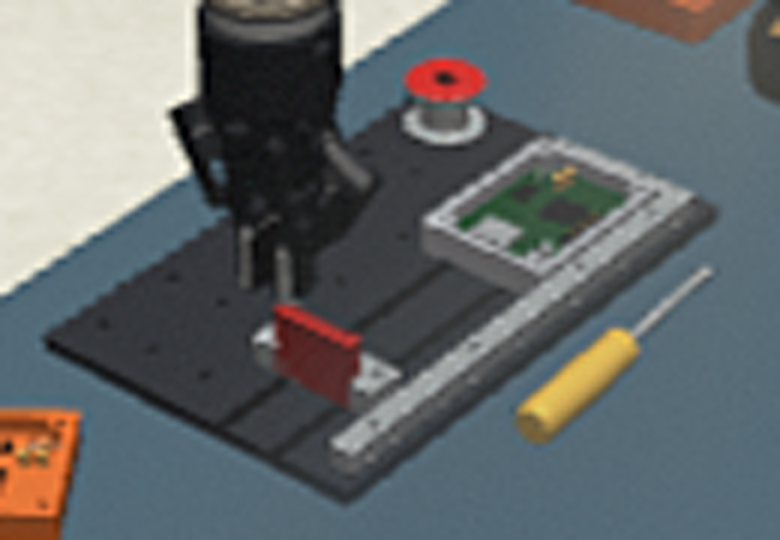

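View pics/side13.png

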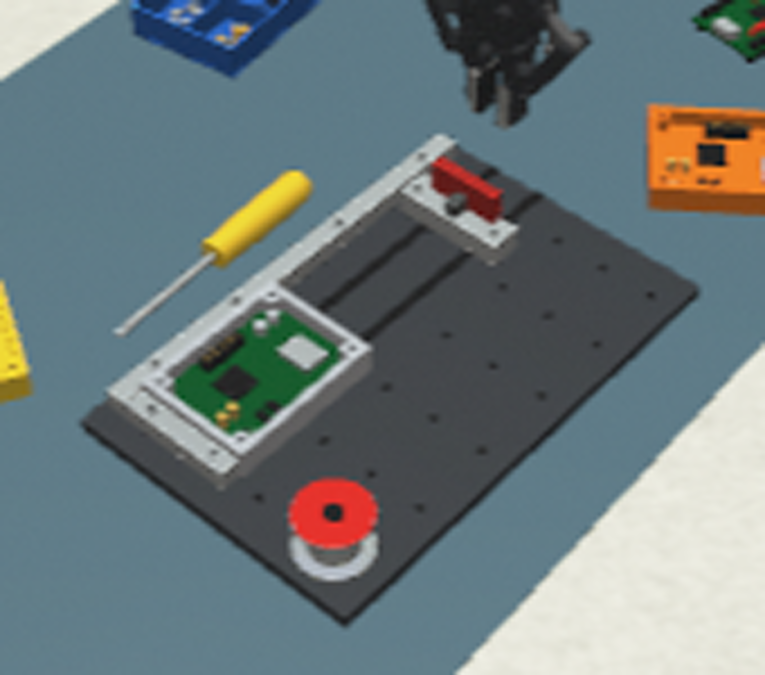

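View pics/wrist13.png

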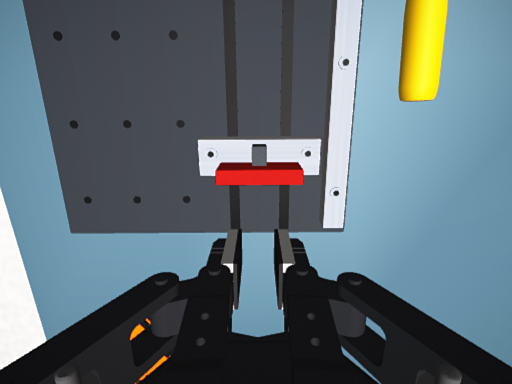

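The module is square against rail and stop in both views. The fingers are closed to 0.2 and hang behind the red plate (wrist (259,185)). I lower and push the plate.

```bash

python3 -m jog '[{"grip":0.8,"x":1,"y":0,"z":25,"rx":0,"ry":0,"rz":-0.4},{"grip":0.8,"x":0,"y":0,"z":25,"rx":0,"ry":0,"rz":0},{"grip":0.8,"x":0,"y":0,"z":14,"rx":0,"ry":0,"rz":0},{"grip":0.8,"x":0,"y":0,"z":7,"rx":0,"ry":0,"rz":0},{"grip":0.8,"x":0,"y":-8,"z":0,"rx":0,"ry":0,"rz":0},{"grip":0.8,"x":0,"y":-6,"z":0,"rx":0,"ry":0,"rz":0},{"grip":0.8,"x":0,"y":-5,"z":0,"rx":0,"ry":0,"rz":0},{"grip":0.8,"x":0,"y":-5,"z":0,"rx":0,"ry":0,"rz":0}]'
python3 -m jog '[{"grip":0.8,"x":0,"y":-5,"z":0,"rx":0,"ry":0,"rz":0},{"grip":0.8,"x":0,"y":-5,"z":0,"rx":0,"ry":0,"rz":0},{"grip":0.8,"x":0,"y":-5,"z":0,"rx":0,"ry":0,"rz":0},{"grip":0.8,"x":0,"y":-5,"z":0,"rx":0,"ry":0,"rz":0}]'
python3 -c "
from h import *; st(); snap('14')"
```

```text
time: 13.48
eef_pos: [0.5984, -0.0712, 0.1994]
tcp_rot: [1.0, -0.014, 0.0, 0.001]
contact_force: [-1.1, -4.5, -3.1]
opening: 0.205
time: 13.82
eef_pos: [0.599, -0.0512, 0.1994]
tcp_rot: [1.0, -0.014, 0.0, 0.0]
contact_force: [-2.6, -3.7, -0.1]
opening: 0.202
t 13.82 hxy [  44.4 -103.4] z 199.4 toolx ang-hold 0.1 tilt [ 0.0004 -0.0004] F_h [-2.5 -3.7 -0.1] open 0.2 q [-0.25  0.37  1.88 -0.    0.89 -0.23]
```

View pics/scene14.png

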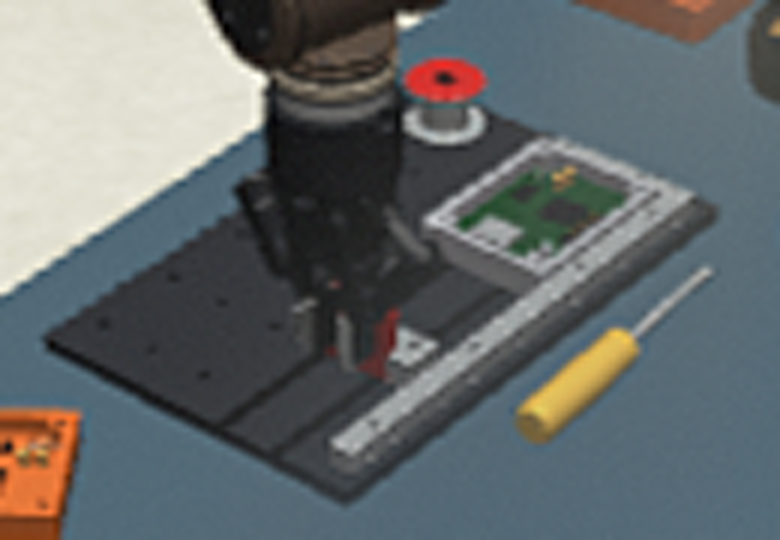

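View pics/wrist14.png

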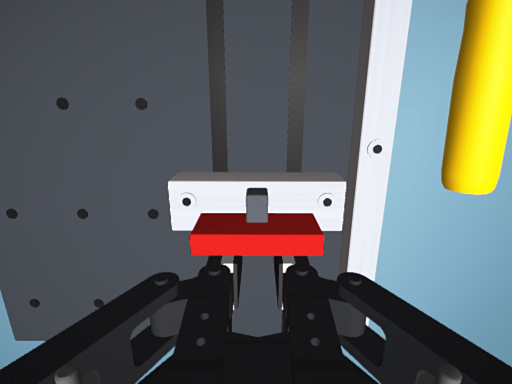

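The jaw slides with the fingertips centred on the plate. Continuing, slower near the end.

```bash

python3 -m jog '[{"grip":0.8,"x":0,"y":-6,"z":0,"rx":0,"ry":0,"rz":0},{"grip":0.8,"x":0,"y":-7,"z":0,"rx":0,"ry":0,"rz":0},{"grip":0.8,"x":0,"y":-7,"z":0,"rx":0,"ry":0,"rz":0},{"grip":0.8,"x":0,"y":-7,"z":0,"rx":0,"ry":0,"rz":0},{"grip":0.8,"x":0,"y":-7,"z":0,"rx":0,"ry":0,"rz":0},{"grip":0.8,"x":0,"y":-7,"z":0,"rx":0,"ry":0,"rz":0},{"grip":0.8,"x":0,"y":-7,"z":0,"rx":0,"ry":0,"rz":0},{"grip":0.8,"x":0,"y":-7,"z":0,"rx":0,"ry":0,"rz":0}]'
python3 -m jog '[{"grip":0.8,"x":0,"y":-6,"z":0,"rx":0,"ry":0,"rz":0},{"grip":0.8,"x":0,"y":-5,"z":0,"rx":0,"ry":0,"rz":0},{"grip":0.8,"x":0,"y":-4,"z":0,"rx":0,"ry":0,"rz":0},{"grip":0.8,"x":0,"y":-4,"z":0,"rx":0,"ry":0,"rz":0},{"grip":0.8,"x":0,"y":-3,"z":0,"rx":0,"ry":0,"rz":0},{"grip":0.8,"x":0,"y":-3,"z":0,"rx":0,"ry":0,"rz":0}]'
python3 -c "
from h import *; st(); snap('15')"
```

```text
time: 14.63
eef_pos: [0.601, 0.0041, 0.1995]
tcp_rot: [1.0, -0.014, 0.001, 0.0]
contact_force: [2.4, -4.9, 2.7]
opening: 0.198
time: 15.13
eef_pos: [0.6013, 0.0288, 0.1989]
tcp_rot: [1.0, -0.014, 0.0, 0.0]
contact_force: [1.4, -4.8, 1.8]
opening: 0.199
t 15.13 hxy [ 44.4 -23.4] z 198.9 toolx ang-hold 0.1 tilt [ 0.0006 -0.    ] F_h [ 1.5 -4.8  1.8] open 0.2 q [-0.12  0.38  1.88  0.    0.89 -0.09]
```

View pics/wrist15.png

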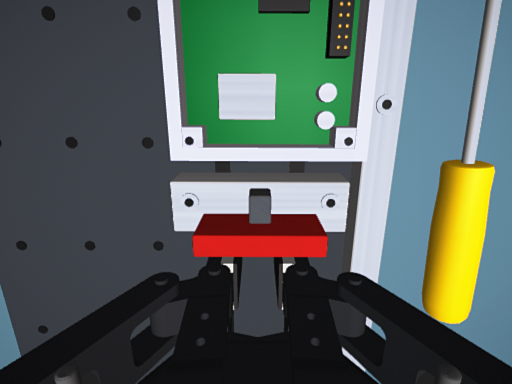

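View pics/side15.png

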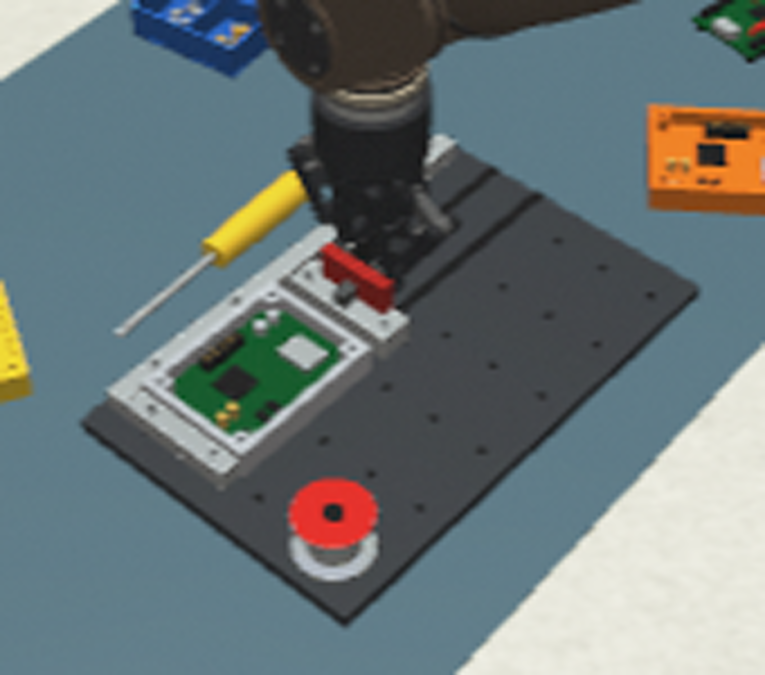

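About 10 mm of gap is left; I close it slowly.

```bash

python3 -m jog '[{"grip":0.8,"x":0,"y":-3,"z":0,"rx":0,"ry":0,"rz":0},{"grip":0.8,"x":0,"y":-3,"z":0,"rx":0,"ry":0,"rz":0},{"grip":0.8,"x":0,"y":-2,"z":0,"rx":0,"ry":0,"rz":0},{"grip":0.8,"x":0,"y":-1,"z":0,"rx":0,"ry":0,"rz":0}]'
python3 -m jog '[{"grip":0.8,"x":0,"y":-1,"z":0,"rx":0,"ry":0,"rz":0},{"grip":0.8,"x":0,"y":-1,"z":0,"rx":0,"ry":0,"rz":0}]'
python3 -m jog '[{"grip":0.8,"x":0,"y":-1,"z":0,"rx":0,"ry":0,"rz":0},{"grip":0.8,"x":0,"y":0,"z":0,"rx":0,"ry":0,"rz":0}]'
python3 -c "
from h import *; st(); snap('16',('wrist','side'))"
```

```text
time: 15.62
eef_pos: [0.6007, 0.0377, 0.1979]
tcp_rot: [1.0, -0.014, -0.001, -0.0]
contact_force: [-1.6, -3.5, 1.4]
opening: 0.2
time: 15.78
eef_pos: [0.6007, 0.0396, 0.1979]
tcp_rot: [1.0, -0.014, -0.001, -0.0]
contact_force: [-1.8, -4.8, -0.1]
opening: 0.201
time: 15.95
eef_pos: [0.6008, 0.04, 0.1979]
tcp_rot: [1.0, -0.014, -0.002, 0.001]
contact_force: [-3.1, -6.9, -0.4]
opening: 0.199
t 15.95 hxy [ 43.5 -12.2] z 197.9 toolx ang-hold 0.13 tilt [-0.0031 -0.0015] F_h [-2.9 -7.  -0.4] open 0.2 q [-0.1   0.38  1.88 -0.    0.89 -0.07]
```

View pics/wrist16.png

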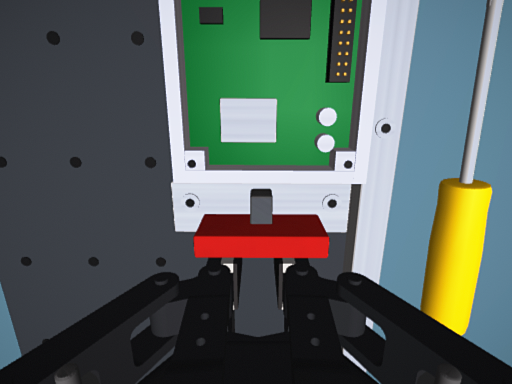

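The jaw face touches the module with force rising. I press a little more to make it snug.

```bash

python3 -m jog '[{"grip":0.8,"x":0,"y":-1,"z":0,"rx":0,"ry":0,"rz":0},{"grip":0.8,"x":0,"y":0,"z":0,"rx":0,"ry":0,"rz":0}]'
python3 -m jog '[{"grip":0.8,"x":0,"y":-1,"z":0,"rx":0,"ry":0,"rz":0},{"grip":0.8,"x":0,"y":0,"z":0,"rx":0,"ry":0,"rz":0}]'
python3 -m jog '[{"grip":0.8,"x":0,"y":-1,"z":0,"rx":0,"ry":0,"rz":0},{"grip":0.8,"x":0,"y":0,"z":0,"rx":0,"ry":0,"rz":0}]'
python3 -c "
from h import *; st()"
```

```text
time: 16.22
eef_pos: [0.6008, 0.0403, 0.198]
tcp_rot: [1.0, -0.013, -0.002, 0.002]
contact_force: [-3.6, -9.7, -0.5]
opening: 0.202
time: 16.38
eef_pos: [0.6009, 0.0406, 0.198]
tcp_rot: [1.0, -0.013, -0.002, 0.002]
contact_force: [-3.5, -13.3, 0.1]
opening: 0.194
time: 16.55
eef_pos: [0.6009, 0.0409, 0.198]
tcp_rot: [1.0, -0.013, -0.002, 0.003]
contact_force: [-4.6, -15.3, 1.3]
opening: 0.197
t 16.55 hxy [ 43.7 -11.3] z 198.0 toolx ang-hold 0.18 tilt [-0.0039 -0.0064] F_h [ -4.1 -15.4   1.3] open 0.2 q [-0.1   0.38  1.88 -0.01  0.89 -0.07]
```

Snug at 15 N. I back away, raise, and inspect with the wrist camera from above the module.

```bash

python3 -m jog '[{"grip":0.8,"x":0,"y":4,"z":0,"rx":0,"ry":0,"rz":0},{"grip":0.8,"x":0,"y":12,"z":0,"rx":0,"ry":0,"rz":0},{"grip":0.8,"x":0,"y":10,"z":-10,"rx":0,"ry":0,"rz":0},{"grip":0.8,"x":0,"y":0,"z":-30,"rx":0,"ry":0,"rz":0},{"grip":0.8,"x":0,"y":0,"z":-35,"rx":0,"ry":0,"rz":0},{"grip":0.8,"x":0,"y":0,"z":-30,"rx":0,"ry":0,"rz":0},{"grip":0.8,"x":0,"y":0,"z":0,"rx":0,"ry":0,"rz":0},{"grip":0.8,"x":0,"y":0,"z":0,"rx":0,"ry":0,"rz":0}]'
python3 -c "
from h import *; st(); snap('17')"
```

```text
time: 17.22
eef_pos: [0.6017, 0.0172, 0.3077]
tcp_rot: [1.0, -0.014, 0.004, -0.0]
contact_force: [0.6, -0.4, -0.4]
opening: 0.2
t 17.22 hxy [ 45.2 -35. ] z 307.7 toolx ang-hold 0.09 tilt [ 0.0072 -0.0001] F_h [ 0.6 -0.4 -0.4] open 0.2 q [-0.14  0.22  1.84  0.    1.07 -0.11]
```

View pics/wrist17.png

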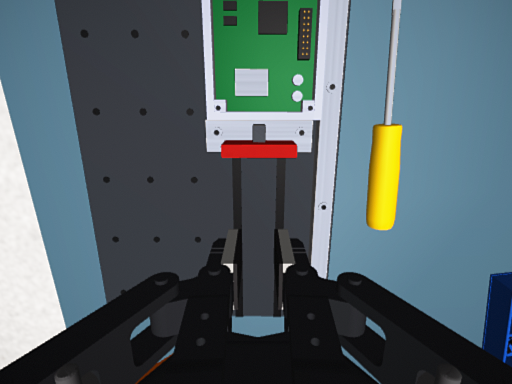

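View pics/side17.png

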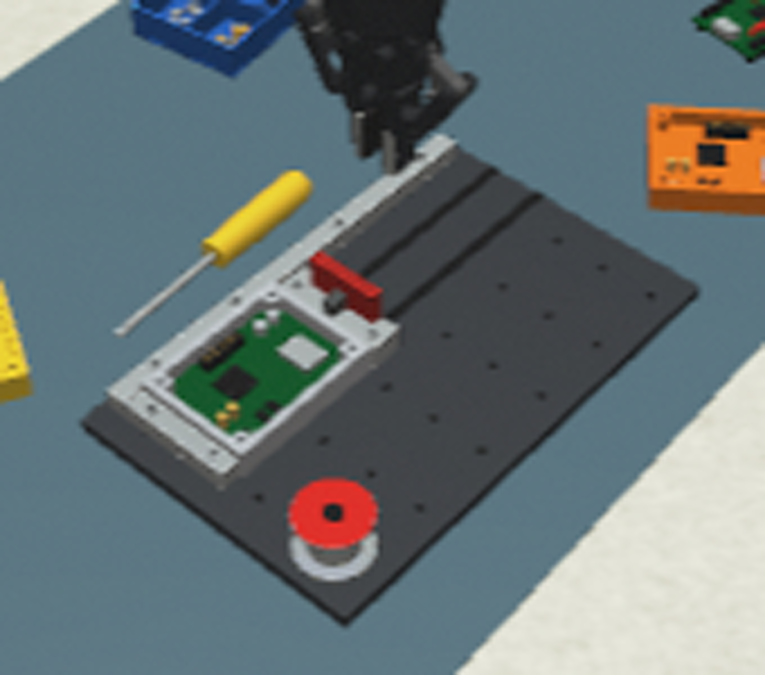

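View pics/scene17.png

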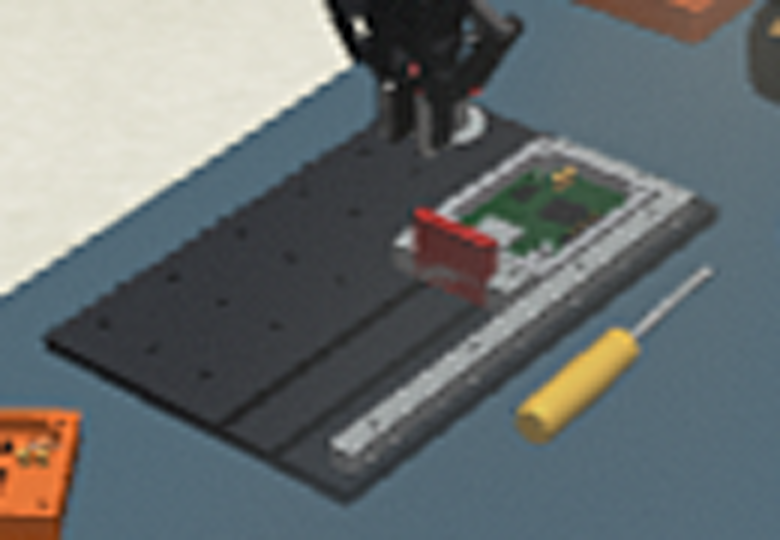

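All looks seated. For a close check of both contact lines, I move the wrist camera over the module (tips about 135 mm up, clear of everything).

```bash

python3 -m jog '[{"grip":0.8,"x":0,"y":-20,"z":0,"rx":0,"ry":0,"rz":0},{"grip":0.8,"x":0,"y":-20,"z":0,"rx":0,"ry":0,"rz":0},{"grip":0.8,"x":0,"y":-20,"z":0,"rx":0,"ry":0,"rz":0},{"grip":0.8,"x":0,"y":-10,"z":0,"rx":0,"ry":0,"rz":0},{"grip":0.8,"x":0,"y":0,"z":0,"rx":0,"ry":0,"rz":0},{"grip":0.8,"x":0,"y":0,"z":0,"rx":0,"ry":0,"rz":0}]'
python3 - <<'E'
from h import *; import cv2
st(); snap('18',('wrist',))
f=cam('wrist18')['frame'][:,:,::-1]; cv2.imwrite('pics/w18c.png',cv2.resize(f[30:250,170:390],None,fx=2.7,fy=2.7,interpolation=cv2.INTER_CUBIC))
E
```

```text
time: 17.87
eef_pos: [0.6024, 0.0876, 0.3025]
tcp_rot: [1.0, -0.013, -0.001, 0.0]
contact_force: [-0.7, -0.3, -0.1]
opening: 0.201
t 17.87 hxy [43.8 35.4] z 302.5 toolx ang-hold 0.16 tilt [-0.0021 -0.0003] F_h [-0.7 -0.3 -0.1] open 0.2 q [-0.02  0.24  1.82 -0.    1.07  0.  ]
```

View pics/wrist18.png

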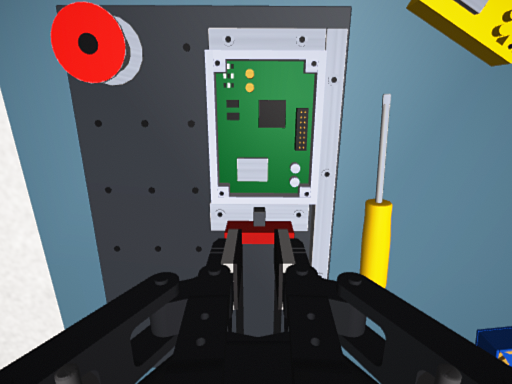

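View pics/w18c.png

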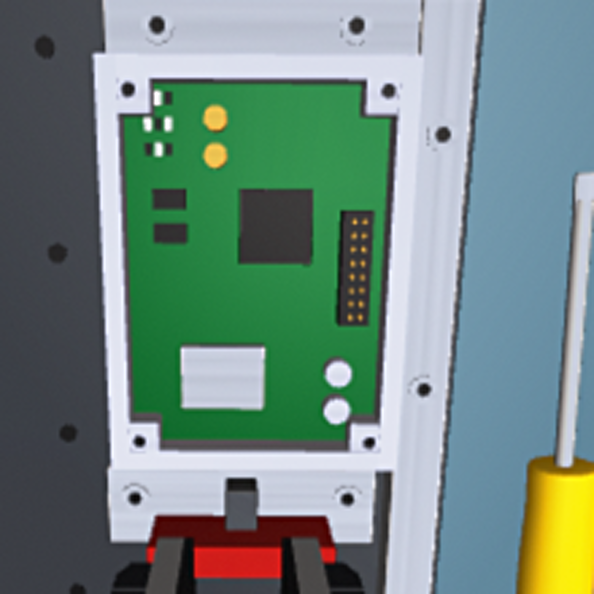

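No gaps visible, but the module's top (6 mm above rail and stop) could hide about 1 mm from this angle. I check from outside the rail and stop.

```bash

python3 -m jog '[{"grip":0.8,"x":22,"y":-20,"z":0,"rx":0,"ry":0,"rz":0},{"grip":0.8,"x":22,"y":-20,"z":0,"rx":0,"ry":0,"rz":0},{"grip":0.8,"x":22,"y":-15,"z":0,"rx":0,"ry":0,"rz":0},{"grip":0.8,"x":0,"y":0,"z":0,"rx":0,"ry":0,"rz":0},{"grip":0.8,"x":0,"y":0,"z":0,"rx":0,"ry":0,"rz":0}]'
python3 - <<'E'
from h import *; import cv2
st(); snap('19',('wrist',))
c=cam('wrist19'); f=c['frame'][:,:,::-1]
P=tf(H,[(.093,.145),(.003,.145),(.093,.025)],.030); q=proj(c,P); print(q.round(0).tolist())
x,y=q.mean(0).astype(int); y0,x0=max(0,y-110),max(0,x-110)
cv2.imwrite('pics/w19c.png',cv2.resize(f[y0:y0+220,x0:x0+220],None,fx=2.7,fy=2.7,interpolation=cv2.INTER_CUBIC))
E
```

```text
time: 18.33
eef_pos: [0.6709, 0.14, 0.3031]
tcp_rot: [1.0, -0.014, -0.0, 0.0]
contact_force: [-0.8, -0.5, -0.0]
opening: 0.201
t 18.33 hxy [110.7  89.8] z 303.1 toolx ang-hold 0.09 tilt [-0.0008 -0.0005] F_h [-0.8 -0.5 -0. ] open 0.2 q [ 0.06  0.4   1.62 -0.    1.12  0.09]
[[236.0, 123.0], [124.0, 123.0], [239.0, 256.0]]
```

View pics/w19c.png

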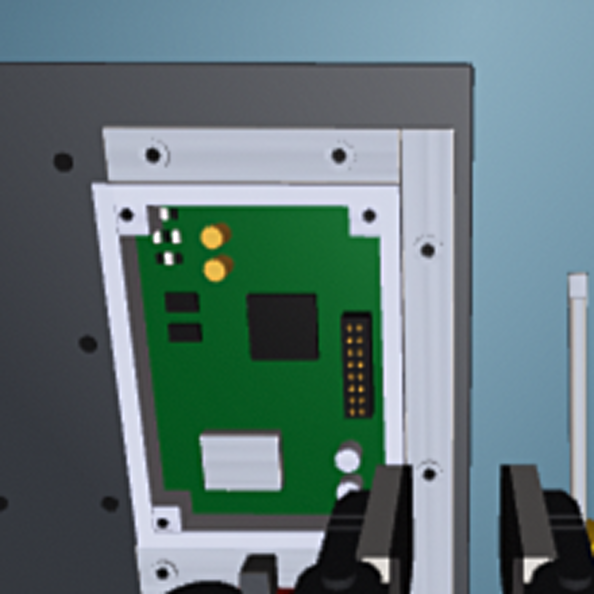

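From outside, the module meets rail and stop along their whole length with no dark gap. The reel and screwdriver are unmoved and the robot is touching nothing, so I hand in.

```bash
python3 -c "
from plant import *; print(sign_off(), get_state()['time'])"
```

```text
the job is handed in; nothing more can be done
the job is handed in; nothing more can be done
```

I pushed the module square against the back rail, slid it along the rail to the end stop, then pushed the jaw up snug against its other end. I handed the job in at about 18.4 s of the 48 s allowed.

- **Pushing:** two open fingers squared it against the rail, then the part-closed fingertips pushed it to the stop. Force there rose to about 15 N with almost no further motion. I pushed the jaw by its red plate, also to about 15 N.
- **Last checks:** from above and from outside the rail and stop, the wrist pictures show no gap at the rail, the stop or the jaw. In the pictures I took, the reel and screwdriver had not moved, and nothing I did came near the other bystanders.
- **Disagreements:** my first holder yaw estimate was about 0.5° off. I corrected it at the rail using the wrist picture. Some cross-checks of the module's corners differed by 2 to 4 mm from pixel reading, so I relied on the close views and the contact forces.

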